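Swing a power supply round a shelf post and push it home

TASK

The square black power supply standing in front of the little clear bridge shelf has its sockets facing left; use the shelf's front left post as a pivot: push the supply against it and swing it a quarter turn, so that the sockets face the front, where the robot stands. Then push it in under the shelf, close beside that post (at most about 40 mm between them), until its back is flush against the low aluminium stop rail. Push gently, the equipment is delicate; keep the arm off the shelf and do not disturb the other things.

Things in the scene. Friction and masses are not known exactly. Their poses are not given: they have to be found in the camera images.
- supply: Loose black box, 100 x 100 mm, 50 mm high, 0.35 to 0.7 kg, too wide to grip. Origin: centre of its underside; z up. At the start its sockets face the bridge's +y side (left) within 15 degrees; the post stands 5 to 60 mm beyond its far face, 5 to 45 mm left of its centre. At the end its axes agree with the bridge's and its origin is at x = 0.060 in the bridge frame.
- sockets (a point): Centre of the supply's socket face, its -x face: 50 mm from its axis, 25 mm above its underside. Two round steel sockets and a grey inlet, standing out no more than 2 mm; a bright strip runs along the top at that edge.
- bridge: Fixed shelf: clear acrylic board on four round steel posts (18 mm diameter) on the table. Origin: on the table, on the axis of the front left post; x points in under the shelf, away from the robot; y left; z up; turned up to 0.15 rad. Posts at (0, 0), (0, -0.28), (0.14, 0), (0.14, -0.28). A small amplifier 45 mm high stands on the board's right end.
- board_edge (a point): Middle of the clear board's lower front edge, at (-0.015, -0.140, 0.150) in the bridge frame. The board is 12 mm thick and covers x -0.015 to 0.155, y -0.300 to 0.020. When home the supply's front face is 25 mm in from this edge, so the tool must lean back towards the robot, about 40 degrees, to push it there clear of the board.
- stop_rail (a point): Middle of the front face of the aluminium stop rail, on the table, at (0.110, -0.110, 0) in the bridge frame. The rail is 30 mm high, fixed, and runs along y from -0.200 to -0.020. The supply slides on the bare table up to it; sliding or swinging it takes 3 to 20 N.
- post: Front left post of the bridge, the pivot: upright steel rod, 18 mm diameter, 150 mm high, fixed. Origin: on the table on its axis; axes as the bridge's.
- record_weight: Loose steel record weight, 60 mm diameter, 45 mm high, standing under the right half of the shelf. Origin: centre of its underside. Leave alone.
- cone_foot: Loose brass equipment foot, 44 mm diameter, 42 mm high, left of the front left post. Origin: centre of its underside. Leave alone.
- cleaner: Loose bottle, 40 mm diameter, 110 mm high, right of the supply. Origin: centre of its underside. Leave alone.
- disc_case: Loose flat clear disc case, 125 x 142 x 10 mm. Origin: centre of its underside. Leave alone.
- remote: Loose aluminium remote control, 150 (x) x 42 x 16 mm. Origin: centre of its underside. Leave alone.
- brush: Loose wooden record brush, 30 x 90 (y) x 40 mm, left and near the robot. Origin: centre of its underside. Leave alone.
- level: Loose clear round level, 40 mm diameter, 14 mm high, just left of the shelf. Origin: centre of its underside. Leave alone.
Things that resemble listed ones, but are neither listed nor needed, are in the scene too. Of the things shaped like the supply, the black one is meant.

How it is judged (in metres and radians):
On the way, in this order (a step that is already met when the one before it is completed fails the run):
1. the supply is swung round while it bears on the front left post: its socket axis is 20 to 57 degrees short of facing the front (contact force between supply and post above 0.2 N and angle between the x axis of supply and the x axis of bridge, either way round between 0.35 and 1 rad), for 0.1 s.
2. the supply is home: square, sockets to the front, back against the stop rail (angle between the x axis of supply and the x axis of bridge, either way round below 0.08 rad and x of supply in the frame of bridge between 0.054 and 0.065 m and x of sockets in the frame of bridge between 0 and 0.02 m and y of supply in the frame of bridge between -0.105 and -0.05 m and angle between supply's own z axis and vertical below 0.05 rad and height (world z) of supply below 0.006 m), for 0.2 s.
At the end, for the whole second after the job is handed in: The supply rests flat on the table under the shelf, sockets to the front, square to the bridge within 0.08 rad, origin x 0.054 to 0.065 (back within about 5 mm of the rail) and y -0.105 to -0.050 in the bridge frame (beside the front left post, gap up to 46 mm), all released (all of step 2 and linear speed of supply below 0.01 m/s); the robot touches nothing.
It fails at once if the supply is pressed against the bridge, its posts or its rail with more than 50 N (contact force between supply and bridge above 50 N).
It fails at once if the arm or gripper bears on the bridge with more than 15 N (contact force between any of the arm, the fingers and bridge above 15 N).
It fails at once if another thing is moved by more than 20 mm (distance of any of record_weight, cone_foot, cleaner, disc_case, remote, brush, level from where it was at the start of the episode above 0.02 m).
It fails at once if another thing is tipped over (angle between any of record_weight, cone_foot, cleaner, disc_case, remote, brush, level's own z axis and vertical above 0.5 rad).
It fails at once if the supply is tipped by more than 17 degrees (angle between supply's own z axis and vertical above 0.3 rad).
It also fails if it takes over 64 s, if anything falls off the work surface, if the arm or the gripper's body presses on something with over 40 N, if the wrist force passes 120 N, or if a joint passes its speed limit or range.

ROBOT

A 7-joint arm with a two-finger parallel gripper is mounted at the origin on the work surface. World frame = base frame: x ahead of the robot, y to its left, z up, the work surface at z = 0. Lengths are in mm, angles in rad, forces in N, time in s.
With the tool pointing down it reaches from about 400 to 875 mm from the base axis. Payload 4.4 kg.
Tool frame: the origin (TCP) lies midway between the tips of the shut fingers; the grasp point (between the pads) lies 19 mm behind it; z points along the fingers, y is the direction in which the jaws open and shut (so a half turn about z gives the same grasp; the last joint's range is limited). The gripper opens to 85 mm and grips with 20 to 120 N. Pads are 22 mm wide; open, the fingers measure 114 mm over their backs; the gripper's body (76 mm by 85 mm) begins 54 mm behind the grasp point. The pads swing forward as they close: fully open they stand 13 mm farther back than shut.
Start: joints at [1.051, 0.628, 0.038, 1.517, -0.027, 0.996, -0.02], TCP at [284.978, -584.213, 231.313] pointing down, gripper open.
Joint ranges: [-3.06, 3.06], [-0.37, 2.12], [-1.25, 1.32], [0.18, 2.47], [-1.1, 4.24], [0.23, 1.98], [-2.94, 2.94]. Speed limits (rad/s): [2.57, 2.57, 3.14, 3.14, 3.14, 3.14, 3.14].

INTERFACE

Orientations are given as [roll, pitch, yaw] about the fixed x, y, z axes, in that order (R = Rz(yaw) Ry(pitch) Rx(roll)).
In Python, from cell import ctrl, vision gives the robot as it stands.
- The arm moves only by the tool play_rows, never from a script. Its arguments are lists of equal length, an entry for each row: "slide": the shift along the tool's x, y, z in mm, a list of three; "turn": the turn about the tool's z in rad; "fingers": the opening, from 0 (shut) to 1 (fully open). A call has 1 to 5 rows; each row is the pose to reach, as a shift and turn from the pose measured when the call began, along the tool's axes at that moment; what a row does not reach only later rows make up. A row lasts 1/8 s, in which the tool goes at most 62.5 mm and 10.7 degrees, less where a joint would pass 70% of its speed; a pose out of reach is approached as far as the arm can. A call with a gripper value outside its range is refused whole. The fingers move at their own pace and stop on an object; the grip force is fixed at half the most. Time passes only in rows, so rows that repeat a pose let the fingers close. It gives the time, the measured TCP pose, the force and the opening at its end, in the units of the state.
- ctrl.read_state(): the state, without advancing time (a new reading comes with each control period).
- vision.get_image(name): name is "scene" or "side" or "wrist"; returns (picture, depth): 420x560x3 uint8, blue, green, red; 420x560 float32, mm along the optical axis (not along the pixel's ray), 0 where there is no reading.
- vision.camera_params(name): a dict with "fx", "fy", "cx", "cy" (pixels), "position" and "rotation" of the camera in the world. Camera axes: x right, y up, looking along -z (the intrinsics and any distortion apply to the point x, -y, -z); pixel columns grow to the right and rows downward; lengths in mm; the calibration is good to about 2 mm. A picture is of the moment at which its call begins: read the wrist's pose just before it. camera_params takes no time and is no camera call; for the wrist camera it gives the pose at the moment of the call.
- ctrl.finish_job(): hands the job in, once; it reports no verdict.
The state is a dict: "clock": time; "qpos": joint angles; "qd": joint speeds; "tau": joint torques, N m; "eef_pos": TCP position; "tool_rot": TCP orientation; "force": force on the tool from outside, world axes, zero at the start; "torque": the same for the moment, N m; "width": finger opening in mm.
Only numpy, scipy, OpenCV 4.12 (cv2) and the standard library are available. Lean on these libraries where they do the work, as an engineer would, in place of code of your own. Each camera call takes 0.05 s, during which the arm holds its last target.

## Working session

There is one attempt and no reset: what is moved stays moved. The work goes in short steps, Python scripts to look and compute and a tool call to move; the robot and the scene stay as the last step left them, time stands still between calls to the robot, and variables do not carry over. Pictures are saved under pics/ and viewed, and the job is handed in when it is done.

Besides the shell and the picture viewer there is one more tool, called after "Emit:" in YAML: its name, and indented under it one key for each argument. play_rows: Moves the arm, as the interface text tells. Its arguments: {"type":"object","properties":{"slide":{"type":"array"},"turn":{"type":"array"},"fingers":{"type":"array"}},"required":["slide","turn","fingers"]}

```bash
ls; mkdir -p pics
python3 - <<'E'
from cell import ctrl, vision
import cv2
print(ctrl.read_state())
for n in ("scene","side"):
    im,d=vision.get_image(n); cv2.imwrite(f"pics/{n}0.png",im)
    import numpy as np; np.save(f"pics/{n}0.npy",d)
    print(n,vision.camera_params(n))
E
```

```text
pics
{'clock': 0.0, 'qpos': array([ 1.0512025 ,  0.62932759,  0.03845836,  1.51837197, -0.02695163,
        0.99631497, -0.01997233]), 'qd': array([ 7.35089401e-05,  1.57505986e-03,  3.42310916e-04, -1.51713029e-04,
        6.48552911e-04,  9.35021779e-05, -2.23680338e-04]), 'tau': array([ 4.07415009e-04, -5.63398719e+01,  1.22654155e+00, -1.93448961e+01,
        1.11022656e-02,  1.04800297e-02,  3.25754195e-05]), 'eef_pos': array([ 284.67394711, -583.64451637,  230.40016132]), 'tool_rot': array([-3.13969036e+00,  7.45366372e-05,  4.53834532e-01]), 'force': array([-0.6549244 , -0.54694275, -0.3978188 ]), 'torque': array([-0.00194859,  0.03540491,  0.00771794]), 'width': 85.37531986713213}
scene {'fx': 403.352308574353, 'fy': 403.352308574353, 'cx': 284.00618975343895, 'cy': 199.8607744557009, 'position': array([ 536.04259013, -319.31143076, 1169.37337714]), 'rotation': array([ 0.29805673, -0.00386648,  0.07808411])}
side {'fx': 413.93337023112747, 'fy': 413.93337023112747, 'cx': 288.86465722093817, 'cy': 207.35719052090005, 'position': array([ -1.90992809, 752.81263544, 851.39700319]), 'rotation': array([ 8.82252782e-01,  1.05220541e-03, -2.56717339e+00])}
```

View pics/scene0.png

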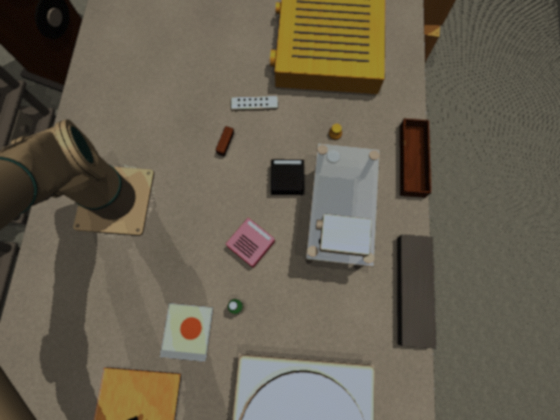

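View pics/side0.png

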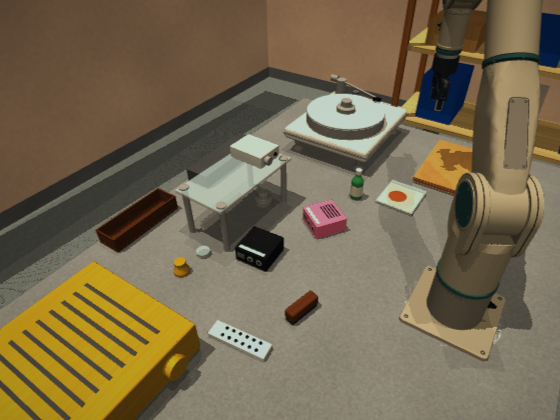

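The scene view shows the black supply at (287,176) with its bright strip on the upper (+y) edge. The pink box at (250,243) has a similar shape but isn't the target. The shelf is at (345,205), with its front left post cap at about (321,150). I'll check a close crop and measure.

```bash
cat > h.py <<'E'
import numpy as np, cv2
from scipy.spatial.transform import Rotation as R
def ray(p,u,v):
    d=np.array([(u-p['cx'])/p['fx'],-(v-p['cy'])/p['fy'],-1.0])
    return R.from_euler('xyz',p['rotation']).as_matrix()@d
def atz(p,u,v,z):
    d=ray(p,u,v); c=np.array(p['position']); return c+d*(z-c[2])/d[2]
def proj(p,X):
    q=R.from_euler('xyz',p['rotation']).as_matrix().T@(np.array(X,float)-p['position'])
    return np.array([p['cx']+p['fx']*q[0]/-q[2], p['cy']-p['fy']*q[1]/-q[2]])
def crop(im,u0,v0,u1,v1,s,fn):
    cv2.imwrite(fn,cv2.resize(im[v0:v1,u0:u1],None,fx=s,fy=s,interpolation=cv2.INTER_CUBIC))
E
python3 - <<'E'
import cv2,numpy as np
from h import *
im=cv2.imread('pics/scene0.png'); crop(im,255,110,395,280,4.5 if 0 else 3.5,'pics/sc_crop.png')
im=cv2.imread('pics/side0.png'); crop(im,160,130,320,280,4,'pics/si_crop.png')
E
```

```text
(no output)
```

View pics/sc_crop.png

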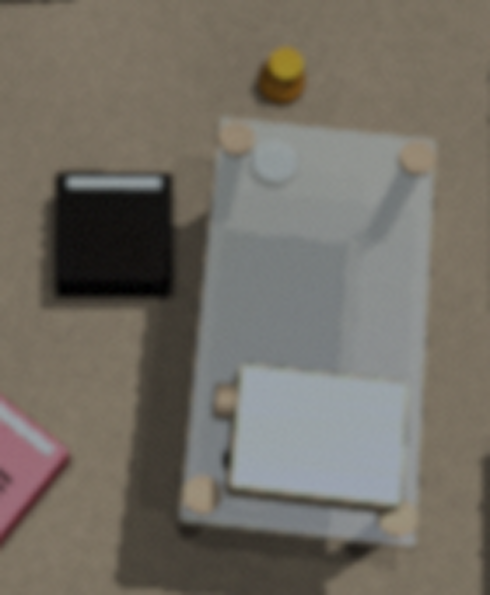

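View pics/si_crop.png

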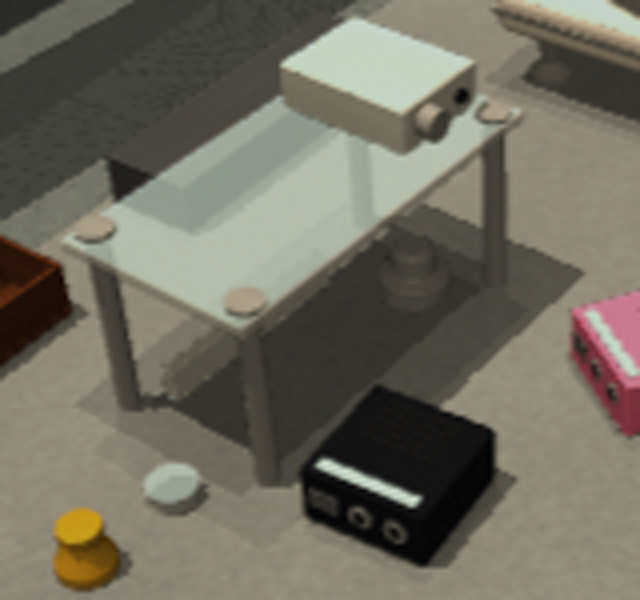

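```bash
cat > fit.py <<'E'
import pickle
from h import *
from cell import vision
from scipy.optimize import least_squares
S=vision.camera_params('scene'); D=vision.camera_params('side')
cs=lambda a:(255+a[0]/3.5,110+a[1]/3.5)
cd=lambda a:(160+a[0]/4,130+a[1]/4)
obs=[(S,cs((221,118)),(-15,20,162)),(S,cs((437,140)),(155,20,162)),(S,cs((415,545)),(155,-300,162)),(S,cs((181,525)),(-15,-300,162)),
(S,cs((236,137)),(0,0,165)),(S,cs((417,157)),(140,0,165)),(S,cs((200,493)),(0,-280,165)),
(D,cd((245,300)),(0,0,165)),(D,cd((97,229)),(140,0,165)),(D,cd((494,110)),(0,-280,165)),(D,cd((265,478)),(0,0,0)),(D,cd((128,405)),(140,0,0)),(D,cd((497,283)),(0,-280,0))]
def T(q,X): c,s=np.cos(q[2]),np.sin(q[2]); return [q[0]+c*X[0]-s*X[1],q[1]+s*X[0]+c*X[1],X[2]]
f=lambda q:np.concatenate([proj(p,T(q,X))-np.array(u) for p,u,X in obs])
r=least_squares(f,[600,-150,0],x_scale=[10,10,.1],loss='soft_l1'); print('bridge',r.x); print(np.round(f(r.x).reshape(-1,2),1).tolist())
B=r.x
so=[(S,cs((58,173)),(-50,50,50)),(S,cs((172,172)),(50,50,50)),
(D,cd((376,388)),(50,-50,50)),(D,cd((494,430)),(-50,-50,50)),(D,cd((303,470)),(50,50,50)),(D,cd((425,512)),(-50,50,50)),(D,cd((425,563)),(-50,50,0)),(D,cd((305,516)),(50,50,0)),(S,cs((58,296)),(-50,-50,0)),(S,cs((168,296)),(50,-50,0))]
g=lambda q:np.concatenate([proj(p,T(q,X))-np.array(u) for p,u,X in so])
r=least_squares(g,[550,-150,0],x_scale=[10,10,.1],loss='soft_l1'); print('supply(box axes; sockets +y)',r.x); print(np.round(g(r.x).reshape(-1,2),1).tolist())
Q=r.x; c,s=np.cos(B[2]),np.sin(B[2]); d=Q[:2]-B[:2]; print('supply in bridge',c*d[0]+s*d[1],-s*d[0]+c*d[1],Q[2]-B[2])
E
python3 fit.py
```

```text
bridge [ 6.08279181e+02  1.40061999e+02 -3.87867689e-02]
[[-0.7, -1.3], [-0.2, -0.9], [0.0, 0.8], [-1.1, -1.5], [-0.1, 0.1], [-0.1, -0.0], [0.3, 0.2], [-0.2, -0.4], [-0.7, -0.9], [-0.3, -0.2], [0.8, -0.5], [0.4, -1.2], [-0.6, -1.1]]
supply(box axes; sockets +y) [5.16442240e+02 1.03575537e+02 8.40360159e-02]
[[-1.3, -0.7], [-0.5, -0.6], [-0.4, -2.2], [0.4, -1.5], [-1.5, -1.1], [-0.4, 1.0], [0.2, 0.9], [-0.4, 0.1], [-1.0, 1.0], [0.5, 0.9]]
supply in bridge -90.35303289449025 -40.020184792076776 0.12282278477566644
```

```bash
cat >> h.py <<'E'
def slide_to(state,Xw):
    Rm=R.from_euler('xyz',state['tool_rot']).as_matrix()
    return Rm.T@(np.array(Xw,float)-state['eef_pos'])
def info(state):
    Rm=R.from_euler('xyz',state['tool_rot']).as_matrix()
    z=Rm[:,2]; print('t',round(state['clock'],2),'pos',np.round(state['eef_pos'],1),'z',np.round(z,3),'y',np.round(Rm[:,1],3),'tilt',round(np.degrees(np.arccos(-z[2])),1),'F',np.round(state['force'],1),'q',np.round(state['qpos'],2),'w',round(state['width'],0))
E
python3 -c "
from h import *;from cell import ctrl
s=ctrl.read_state();info(s);print(slide_to(s,[420,-20,350]))"
```

```text
t 0.1 pos [ 284.7 -583.7  230.5] z [-0.001  0.002 -1.   ] y [ 0.438 -0.899 -0.002] tilt 0.1 F [-0.5  0.7 -1. ] q [ 1.05  0.63  0.04  1.52 -0.03  1.   -0.02] w 85.0
[ 368.69640034 -447.57345457 -118.77855869]
```

Emit:
play_rows:
  slide:
    - [40,-48,-40]
    - [80,-97,-80]
    - [120,-146,-119]
    - [160,-195,-119]
    - [200,-243,-119]
  turn: [0.1,0.2,0.3,0.4,0.49]
  fingers: [0.5,0.5,0.5,0.5,0.5]

```text
clock: 0.72
eef_pos: [350.9, -307.7, 348.4]
tool_rot: [-3.141, -0.001, -0.04]
force: [1.3, 0.5, -0.2]
width: 42.8
```

```bash
python3 -c "
from h import *;from cell import ctrl
s=ctrl.read_state();info(s);print(slide_to(s,[420,-20,350]))"
```

```text
t 0.72 pos [ 350.9 -307.7  348.4] z [ 0.001  0.001 -1.   ] y [-0.04  -0.999 -0.001] tilt 0.1 F [ 1.3  0.5 -0.2] q [ 0.56  0.23  0.12  1.83 -0.03  1.07 -0.91] w 43.0
[  57.62553747 -290.22326806   -1.36595006]
```

Emit:
play_rows:
  slide:
    - [12,-58,-40]
    - [24,-116,-80]
    - [36,-174,-130]
    - [48,-232,-180]
    - [58,-290,-230]
  turn: [0,0,0,0,0]
  fingers: [0.5,0.5,0.5,0.5,0.5]

```text
clock: 1.35
eef_pos: [409.1, -66.8, 538.2]
tool_rot: [-3.141, -0.001, -0.039]
force: [1.4, -0.2, 1.4]
width: 42.3
```

```bash
python3 -c "
from h import *;from cell import ctrl
s=ctrl.read_state();info(s)"
```

```text
t 1.35 pos [409.1 -66.8 538.2] z [ 0.001  0.001 -1.   ] y [-0.039 -0.999 -0.001] tilt 0.1 F [ 1.4 -0.2  1.4] q [ 0.17  0.06 -0.09  1.53  0.    1.55 -1.52] w 42.0
```

Emit:
play_rows:
  slide:
    - [0,-20,-60]
    - [0,-40,-120]
    - [0,-50,-180]
    - [0,-50,-240]
    - [0,-50,-300]
  turn: [0,0,0,0,0]
  fingers: [0.5,0.5,0.5,0.5,0.5]

```text
clock: 1.98
eef_pos: [407.1, -17.9, 715.7]
tool_rot: [-3.141, -0.054, -0.039]
force: [-0.3, 0.6, -0.1]
width: 43.0
```

```bash
python3 -c "
from h import *;from cell import ctrl
s=ctrl.read_state();info(s)"
```

```text
t 1.98 pos [407.1 -17.9 715.7] z [ 0.054 -0.002 -0.999] y [-0.039 -0.999 -0.   ] tilt 3.1 F [-0.3  0.6 -0.1] q [-0.48  0.09  0.54  1.03 -0.05  1.98 -1.57] w 43.0
```

Emit:
play_rows:
  slide:
    - [0,0,-60]
    - [0,0,-120]
    - [0,0,-180]
    - [0,0,-240]
    - [0,0,-300]
  turn: [0,0,0,0,0]
  fingers: [0.5,0.5,0.5,0.5,0.5]

```text
clock: 2.6
eef_pos: [393.6, -17.4, 740.4]
tool_rot: [-3.141, -0.118, -0.039]
force: [-0.6, 0.0, 0.3]
width: 42.7
```

```bash
python3 -c "
from h import *;from cell import ctrl
s=ctrl.read_state();info(s)"
```

```text
t 2.6 pos [393.6 -17.4 740.4] z [ 0.118 -0.004 -0.993] y [-0.039 -0.999 -0.001] tilt 6.8 F [-0.6  0.   0.3] q [-0.9   0.04  0.95  1.02 -0.04  1.98 -1.58] w 43.0
```

Emit:
play_rows:
  slide:
    - [50,0,-35]
    - [100,0,-70]
    - [150,0,-100]
    - [200,0,-130]
    - [250,0,-160]
  turn: [0,0,0,0,0]
  fingers: [0.5,0.5,0.5,0.5,0.5]

```text
clock: 3.22
eef_pos: [521.5, -21.9, 745.9]
tool_rot: [-3.141, -0.18, -0.04]
force: [-0.2, -0.2, 0.6]
width: 42.8
```

```bash
python3 -c "
from h import *;from cell import ctrl
s=ctrl.read_state();info(s)"
```

```text
t 3.23 pos [521.5 -21.9 745.9] z [ 0.179 -0.006 -0.984] y [-0.04  -0.999 -0.001] tilt 10.3 F [-0.2 -0.2  0.6] q [-0.13  0.26  0.2   0.73 -0.06  1.98 -1.58] w 43.0
```

Emit:
play_rows:
  slide:
    - [45,0,-60]
    - [90,0,-120]
    - [135,0,-180]
    - [180,0,-240]
    - [225,0,-300]
  turn: [0,0,0,0,0]
  fingers: [0.5,0.5,0.5,0.5,0.5]

```text
clock: 3.85
eef_pos: [534.8, 1.6, 849.9]
tool_rot: [3.097, -0.453, -0.001]
force: [0.4, 0.4, 0.9]
width: 42.5
```

```bash
python3 -c "
from h import *;from cell import ctrl
s=ctrl.read_state();info(s)"
```

```text
t 3.85 pos [534.8   1.6 849.9] z [ 0.437 -0.045 -0.898] y [-0.02  -0.999  0.04 ] tilt 26.1 F [0.4 0.4 0.9] q [ 0.11  0.24 -0.48  0.5   0.32  1.98 -1.72] w 43.0
```

Tilt has reached 26° in the right direction. I'll keep going.

Emit:
play_rows:
  slide:
    - [0,0,-60]
    - [0,0,-120]
    - [0,0,-160]
    - [0,0,-160]
    - [0,0,-160]
  turn: [0,0,0,0,0]
  fingers: [0.5,0.5,0.5,0.5,0.5]

```text
clock: 4.47
eef_pos: [464.2, 4.6, 893.8]
tool_rot: [3.096, -0.516, -0.0]
force: [0.1, -0.5, 0.5]
width: 42.5
```

```bash
python3 -c "
from h import *;from cell import ctrl
s=ctrl.read_state();info(s)"
```

```text
t 4.47 pos [464.2   4.6 893.8] z [ 0.493 -0.046 -0.869] y [-0.023 -0.999  0.039] tilt 29.7 F [ 0.1 -0.5  0.5] q [-0.63  0.13  0.73  0.55 -0.08  1.98 -1.56] w 43.0
```

Emit:
play_rows:
  slide:
    - [60,0,-20]
    - [120,0,-40]
    - [180,0,-60]
    - [240,0,-80]
    - [300,0,-100]
  turn: [0,0,0,0,0]
  fingers: [0.5,0.5,0.5,0.5,0.5]

```text
clock: 5.1
eef_pos: [565.2, 3.3, 897.5]
tool_rot: [3.094, -0.578, 0.003]
force: [-0.3, -0.6, -0.4]
width: 42.4
```

```bash
python3 -c "
from h import *;from cell import ctrl
s=ctrl.read_state();info(s)"
```

```text
t 5.1 pos [565.2   3.3 897.5] z [ 0.546 -0.046 -0.837] y [-0.023 -0.999  0.04 ] tilt 33.2 F [-0.3 -0.6 -0.4] q [-0.24  0.31  0.42  0.29 -0.16  1.98 -1.57] w 42.0
```

Emit:
play_rows:
  slide:
    - [30,0,-60]
    - [60,0,-120]
    - [90,0,-180]
    - [90,0,-180]
    - [90,0,-180]
  turn: [0,0,0,0,0]
  fingers: [0.5,0.5,0.5,0.5,0.5]

```text
clock: 5.72
eef_pos: [515.4, 6.7, 935.3]
tool_rot: [3.092, -0.642, 0.007]
force: [-1.0, 0.4, 0.4]
width: 42.7
```

```bash
python3 -c "
from h import *;from cell import ctrl
s=ctrl.read_state();info(s)"
```

```text
t 5.72 pos [515.4   6.7 935.3] z [ 0.598 -0.045 -0.8  ] y [-0.023 -0.999  0.04 ] tilt 36.9 F [-1.   0.4  0.4] q [-0.35  0.22  0.51  0.32 -0.14  1.98 -1.57] w 43.0
```

Emit:
play_rows:
  slide:
    - [60,0,-30]
    - [120,0,-60]
    - [180,0,-90]
    - [180,0,-120]
    - [180,0,-120]
  turn: [0,0,0,0,0]
  fingers: [0.5,0.5,0.5,0.5,0.5]

```text
clock: 6.35
eef_pos: [542.6, 7.3, 951.8]
tool_rot: [3.089, -0.702, 0.011]
force: [-0.1, 0.2, 1.1]
width: 42.6
```

```bash
python3 -c "
from h import *;from cell import ctrl
s=ctrl.read_state();info(s)
print(slide_to(s,[400,-20,300]))"
```

```text
t 6.35 pos [542.6   7.3 951.8] z [ 0.646 -0.045 -0.762] y [-0.023 -0.999  0.04 ] tilt 40.3 F [-0.1  0.2  1.1] q [-0.27  0.28  0.51  0.2  -0.22  1.98 -1.57] w 43.0
[-530.21296873    4.59043784  406.00391187]
```

```bash
python3 -c "
from h import *;from cell import ctrl
s=ctrl.read_state()
for p in ([560,0,700],[560,0,480]): print(slide_to(s,p))"
```

```text
[-149.49172627   -3.11276753  203.53910958]
[-291.63653541  -11.88872999  371.22284678]
```

Emit:
play_rows:
  slide:
    - [-37,-1,50]
    - [-75,-2,100]
    - [-112,-3,150]
    - [-150,-3,203]
    - [-185,-4,245]
  turn: [0,0,0,0,0]
  fingers: [0.5,0.5,0.5,0.5,0.5]

```text
clock: 6.98
eef_pos: [556.0, 1.2, 706.2]
tool_rot: [3.091, -0.704, 0.013]
force: [1.1, -0.6, -0.2]
width: 42.8
```

```bash
python3 -c "
from h import *;from cell import ctrl
s=ctrl.read_state();info(s)
for p in ([560,0,700],[560,0,480]): print(slide_to(s,p))"
```

```text
t 6.97 pos [556.    1.2 706.2] z [ 0.647 -0.042 -0.762] y [-0.02  -0.999  0.038] tilt 40.4 F [ 1.1 -0.6 -0.2] q [-0.85 -0.12  0.6   1.45  0.29  1.12 -1.85] w 43.0
[-0.97206477  0.8628788   7.36005462]
[-143.29365153   -7.58820963  174.91048001]
```

Emit:
play_rows:
  slide:
    - [-36,-2,44]
    - [-72,-4,88]
    - [-108,-6,131]
    - [-143,-8,175]
    - [-143,-8,175]
  turn: [0,0,0,0,0]
  fingers: [0.5,0.5,0.5,0.5,0.5]

```text
clock: 7.6
eef_pos: [556.8, -0.2, 475.0]
tool_rot: [3.088, -0.694, 0.014]
force: [0.2, -0.0, 0.4]
width: 42.8
```

```bash
python3 -c "
from h import *;from cell import ctrl
s=ctrl.read_state();info(s)
for p in ([540,0,350],[540,0,280]): print(slide_to(s,p))"
```

```text
t 7.6 pos [ 5.568e+02 -2.000e-01  4.750e+02] z [ 0.639 -0.044 -0.768] y [-0.02  -0.999  0.041] tilt 39.8 F [ 0.2 -0.   0.4] q [-0.8  -0.06  0.64  2.02  0.37  0.51 -1.99] w 43.0
[-92.87793164  -5.01827688  85.25474974]
[-137.6261061    -7.90853573  139.00646866]
```

Emit:
play_rows:
  slide:
    - [-15,-1,17]
    - [-30,-2,34]
    - [-45,-3,51]
    - [-60,-4,68]
    - [-75,-5,85]
  turn: [0,0,0,0,0]
  fingers: [0.5,0.5,0.5,0.5,0.5]

```text
clock: 8.22
eef_pos: [556.3, -0.4, 385.1]
tool_rot: [3.065, -0.692, 0.027]
force: [0.6, 0.4, -0.0]
width: 43.1
```

```bash
python3 -c "
from h import *;from cell import ctrl
s=ctrl.read_state();info(s)
for p in ([540,0,350],[540,0,280]): print(slide_to(s,p))"
```

```text
t 8.22 pos [ 5.563e+02 -4.000e-01  3.851e+02] z [ 0.638 -0.059 -0.768] y [-0.022 -0.998  0.059] tilt 39.8 F [ 0.6  0.4 -0. ] q [-0.32  0.06  0.19  2.19  0.58  0.25 -2.23] w 43.0
[-34.99014951  -2.0677534   16.53002236]
[-79.64055379  -6.19279838  70.2824679 ]
```

```bash
python3 -c "
from h import *;from cell import ctrl,vision
p=vision.camera_params('scene')
for u,v in ((250,220),(274,240),(252,266),(226,243)): print(atz(p,u,v,50)[:2])
for n,u,v,z in (('brush',225,140,40),('remote',254,103,16),('foot',336,131,20),('level',333,156,14)): print(n,atz(p,u,v,z)[:2])
s=ctrl.read_state()
for q in ([450,30,300],[430,30,200]): print(slide_to(s,q))"
```

```text
[421.33219244 -43.87302239]
[494.662077   -96.28928279]
[ 440.2858086  -173.73928161]
[ 360.97798175 -115.43562234]
brush [317.93473561 204.08165072]
remote [390.75567756 352.76525339]
foot [658.39212297 272.08208658]
level [653.19608961 188.81721971]
[-135.55226048  -32.97019261   -4.26182909]
[-214.73601104  -38.42209641   59.77105616]
```

Emit:
play_rows:
  slide:
    - [-34,-8,-1]
    - [-68,-16,-2]
    - [-102,-24,-3]
    - [-136,-33,-4]
    - [-160,-35,10]
  turn: [0,0,0,0,0]
  fingers: [0,0,0,0,0]

```text
clock: 8.85
eef_pos: [453.4, 27.7, 333.1]
tool_rot: [3.07, -0.66, 0.037]
force: [0.4, -0.7, 0.5]
width: -0.0
```

```bash
python3 -c "
from h import *;from cell import ctrl
s=ctrl.read_state();info(s)
for p in ([430,30,200],[420,40,150]): print(slide_to(s,p))"
```

```text
t 8.85 pos [453.4  27.7 333.1] z [ 0.614 -0.049 -0.788] y [-0.007 -0.998  0.056] tilt 38.0 F [ 0.4 -0.7  0.5] q [ 0.28 -0.01 -0.57  2.43  1.17  0.24 -2.94] w -0.0
[-100.05525987   -9.56785484   90.41567392]
[-138.32006177  -22.29208439  123.1860709 ]
```

Emit:
play_rows:
  slide:
    - [-27,-4,25]
    - [-55,-8,50]
    - [-83,-13,75]
    - [-110,-18,100]
    - [-138,-22,123]
  turn: [0,0,0,0,0]
  fingers: [0,0,0,0,0]

```text
clock: 9.48
eef_pos: [437.5, 31.9, 302.1]
tool_rot: [3.073, -0.59, 0.046]
force: [-0.9, -0.3, 0.0]
width: 0.1
```

```bash
python3 -c "
from h import *;from cell import ctrl
s=ctrl.read_state();info(s)
for p in ([430,30,200],[420,40,150]): print(slide_to(s,p))"
```

```text
t 9.47 pos [437.5  31.9 302.1] z [ 0.558 -0.043 -0.829] y [ 0.008 -0.998  0.057] tilt 34.0 F [-0.9 -0.3  0. ] q [-0.14  0.03 -0.16  2.46  1.16  0.23 -2.94] w 0.0
[-63.12265608  -4.02616645  80.50981838]
[-98.8673441  -16.94029377 115.94345486]
```

Emit:
play_rows:
  slide:
    - [-40,-10,46]
    - [-80,-15,93]
    - [-120,-18,140]
    - [-160,-20,190]
    - [-160,-20,190]
  turn: [0,0,0,0,0]
  fingers: [0,0,0,0,0]

```text
clock: 10.1
eef_pos: [431.1, 32.1, 270.2]
tool_rot: [3.071, -0.517, 0.051]
force: [-0.8, -0.1, -0.1]
width: -0.2
```

```bash
python3 -c "
from h import *;from cell import ctrl
s=ctrl.read_state();info(s)
for p in ([430,30,200],[420,40,150]): print(slide_to(s,p))"
```

```text
t 10.1 pos [431.1  32.1 270.2] z [ 0.496 -0.046 -0.867] y [ 0.016 -0.998  0.062] tilt 29.9 F [-0.8 -0.1 -0.1] q [-0.09  0.1  -0.22  2.47  1.16  0.23 -2.94] w -0.0
[-35.80788922  -2.23001091  60.44120842]
[-68.76409349 -15.44548698  98.3785224 ]
```

Emit:
play_rows:
  slide:
    - [-30,-5,53]
    - [-60,-10,106]
    - [-90,-15,160]
    - [-120,-15,210]
    - [-150,-15,260]
  turn: [0,0,0,0,0]
  fingers: [0,0,0,0,0]

```text
clock: 10.72
eef_pos: [426.7, 19.4, 238.2]
tool_rot: [3.07, -0.445, 0.057]
force: [-0.5, -0.3, 1.1]
width: -0.2
```

```bash
python3 -c "
from h import *;from cell import ctrl
s=ctrl.read_state();info(s)
for p in ([430,30,200],[420,40,100],[420,40,25]): print(slide_to(s,p))"
```

```text
t 10.72 pos [426.7  19.4 238.2] z [ 0.433 -0.046 -0.9  ] y [ 0.027 -0.998  0.064] tilt 25.8 F [-0.5 -0.3  1.1] q [ 0.08  0.17 -0.35  2.47  1.21  0.23 -2.94] w -0.0
[-12.93053671 -12.91585168  35.35827412]
[-64.47106007 -29.58264634 120.59789171]
[-96.75634199 -34.40124532 188.12152961]
```

Emit:
play_rows:
  slide:
    - [-25,-12,55]
    - [-50,-24,110]
    - [-75,-36,165]
    - [-100,-45,215]
    - [-120,-45,260]
  turn: [0,0,0,0,0]
  fingers: [0,0,0,0,0]

```text
clock: 11.35
eef_pos: [418.5, 25.7, 208.8]
tool_rot: [3.07, -0.375, 0.065]
force: [0.7, -0.3, 0.2]
width: -0.0
```

```bash
python3 -c "
from h import *;from cell import ctrl
s=ctrl.read_state();info(s)
for p in ([430,30,200],[420,40,100],[420,40,25]): print(slide_to(s,p))"
```

```text
t 11.35 pos [418.5  25.7 208.8] z [ 0.369 -0.048 -0.928] y [ 0.039 -0.997  0.067] tilt 21.8 F [ 0.7 -0.3  0.2] q [ 0.    0.24 -0.3   2.47  1.2   0.23 -2.94] w -0.0
[ 7.7745244  -4.47000468 12.17466075]
[-37.51456469 -21.5158037  100.82193451]
[-64.97212073 -26.53162432 170.43460692]
```

Emit:
play_rows:
  slide:
    - [-15,-10,55]
    - [-30,-20,110]
    - [-45,-30,165]
    - [-60,-40,215]
    - [-75,-40,260]
  turn: [0,0,0,0,0]
  fingers: [0,0,0,0,0]

```text
clock: 11.98
eef_pos: [410.1, 23.3, 180.9]
tool_rot: [3.071, -0.309, 0.074]
force: [-0.4, -1.0, -0.6]
width: -0.2
```

```bash
python3 -c "
from h import *;from cell import ctrl
s=ctrl.read_state();info(s)
for p in ([430,40,100],[430,50,25]): print(slide_to(s,p))"
```

```text
t 11.97 pos [410.1  23.3 180.9] z [ 0.308 -0.048 -0.95 ] y [ 0.052 -0.996  0.067] tilt 18.2 F [-0.4 -1.  -0.6] q [ 0.01  0.31 -0.3   2.47  1.21  0.23 -2.94] w -0.0
[ -4.51104937 -21.04204089  82.17897369]
[-26.62880223 -36.06713249 152.96069189]
```

Emit:
play_rows:
  slide:
    - [5,-10,50]
    - [0,-20,100]
    - [-10,-30,150]
    - [-20,-36,160]
    - [-20,-36,160]
  turn: [0,0,0,0,0]
  fingers: [0,0,0,0,0]

```text
clock: 12.6
eef_pos: [484.6, 49.0, 96.7]
tool_rot: [3.071, -0.22, 0.079]
force: [1.0, -1.2, -0.1]
width: 0.1
```

```bash
python3 -c "
from h import *;from cell import ctrl
s=ctrl.read_state();info(s)
for p in ([430,40,100],[430,50,25]): print(slide_to(s,p))"
```

```text
t 12.6 pos [484.6  49.   96.7] z [ 0.223 -0.054 -0.973] y [ 0.063 -0.996  0.069] tilt 13.3 F [ 1.  -1.2 -0.1] q [-0.09  0.58 -0.2   2.28  1.22  0.23 -2.94] w 0.0
[-53.04319444   5.7279182  -14.9012565 ]
[-68.67229136  -9.42105886  57.56418232]
```

Emit:
play_rows:
  slide:
    - [-25,2,-7]
    - [-53,4,-14]
    - [-70,0,0]
    - [-85,-3,30]
    - [-90,-8,58]
  turn: [0,0,0,0,0]
  fingers: [0,0,0,0,0]

```text
clock: 13.22
eef_pos: [444.7, 46.7, 74.6]
tool_rot: [3.071, -0.143, 0.083]
force: [-0.4, -0.0, 0.5]
width: -0.2
```

```bash
python3 -c "
from h import *;from cell import ctrl
s=ctrl.read_state();info(s)
for p in ([430,40,100],[430,50,25]): print(slide_to(s,p))"
```

```text
t 13.22 pos [444.7  46.7  74.6] z [ 0.148 -0.059 -0.987] y [ 0.073 -0.995  0.07 ] tilt 9.1 F [-0.4 -0.   0.5] q [-0.09  0.62 -0.22  2.32  1.21  0.23 -2.94] w -0.0
[-11.42947987   7.34195493 -26.81940163]
[-21.29847763  -7.84892597  46.64378657]
```

Emit:
play_rows:
  slide:
    - [-25,-4,0]
    - [-35,-8,20]
    - [-35,-10,40]
    - [-35,-12,55]
    - [-35,-12,60]
  turn: [0,0,0,0,0]
  fingers: [0,0,0,0,0]

```text
clock: 13.85
eef_pos: [442.8, 53.1, 38.2]
tool_rot: [3.071, -0.086, 0.086]
force: [-0.1, -0.6, -0.7]
width: 0.0
```

```bash
python3 -c "
from h import *;from cell import ctrl,vision
s=ctrl.read_state();info(s)
for p in ([430,40,100],[430,50,20]): print(slide_to(s,p))
im,d=vision.get_image('side');crop(im,160,130,360,280,4,'pics/si1.png')
im,d=vision.get_image('scene');crop(im,225,110,395,260,4,'pics/sc1.png')
"
```

```text
t 13.85 pos [442.8  53.1  38.2] z [ 0.092 -0.063 -0.994] y [ 0.08  -0.994  0.071] tilt 6.4 F [-0.1 -0.6 -0.7] q [-0.11  0.7  -0.21  2.29  1.21  0.23 -2.94] w 0.0
[ -8.47667908  16.36006486 -61.81067045]
[-14.51682786   0.77563137  17.06037643]
```

View pics/si1.png

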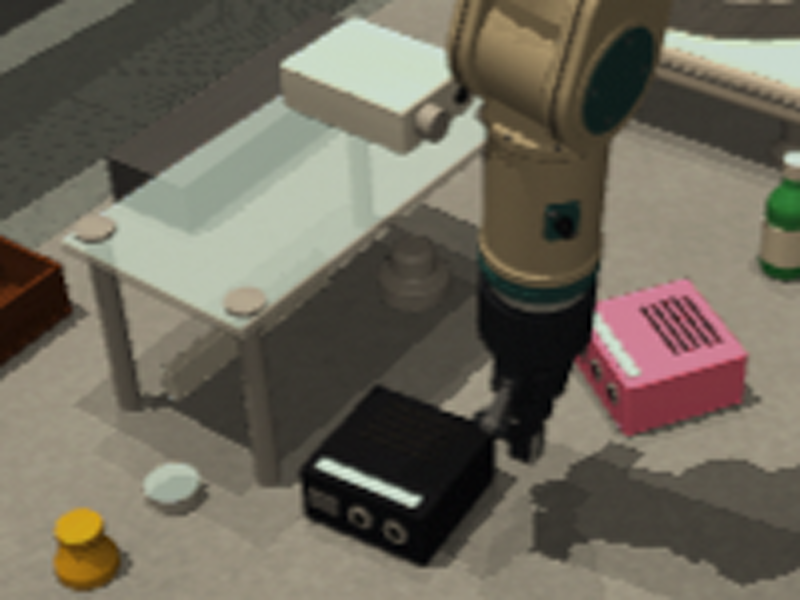

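View pics/sc1.png

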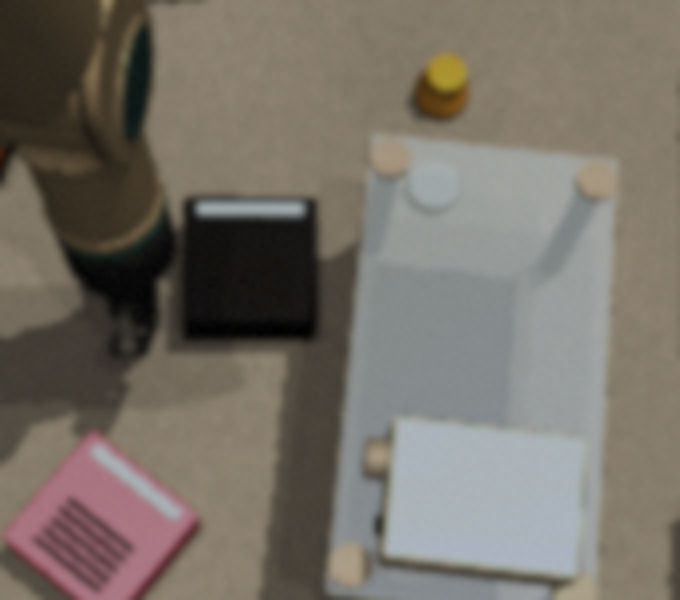

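```bash
python3 -c "
from h import *;from cell import ctrl,vision
p=vision.camera_params('scene')
a=proj(p,[442.8,53.1,38.2]);print((a-[225,110])*4)
q=vision.camera_params('side')
a=proj(q,[442.8,53.1,38.2]);print((a-[160,130])*4)
for u,v,z in ((187,338,0),(315,338,0),(187,198,50),(316,198,50),(187,328,50),(315,328,50)): print(u,v,atz(p,225+u/4,110+v/4,z)[:2])
for u,v,z in ((425,563,0),(425,512,50),(303,470,50),(376,388,50),(494,430,50),(305,516,0),(490,480,0)): print(u,v,atz(q,160+u/4,130+v/4,z)[:2])
"
```

```text
[143.62034713 319.18235182]
[526.48625806 454.17445711]
187 338 [473.9929748   53.25933669]
315 338 [571.14471469  60.98243556]
187 198 [467.07801436 147.02145048]
316 198 [563.37754943 154.71366478]
187 328 [475.9796718   44.96906387]
315 328 [569.15536645  52.3785702 ]
425 563 [464.9217587  146.77221948]
425 512 [463.48055098 145.71556997]
303 470 [556.03540032 158.80144811]
376 388 [563.95870782  64.93437752]
494 430 [468.41896645  55.31310207]
305 516 [561.14395372 156.7429031 ]
490 480 [471.49205625  56.72343794]
```

```bash
cat >> h.py <<'E'
POST=np.array([608.3,140.1]); BY=-0.039
def b2w(x,y,z):
    c,s=np.cos(BY),np.sin(BY); return [POST[0]+c*x-s*y,POST[1]+s*x+c*y,z]
def w2b(X):
    c,s=np.cos(BY),np.sin(BY); d=np.array(X[:2])-POST; return np.array([c*d[0]+s*d[1],-s*d[0]+c*d[1]])
E
python3 -c "
from h import *;from cell import ctrl,vision
s=ctrl.read_state();info(s)
for p in ([438,93,30],[438,93,24]): print(slide_to(s,p))"
```

```text
t 13.95 pos [442.4  52.8  38.5] z [ 0.092 -0.063 -0.994] y [ 0.079 -0.994  0.071] tilt 6.4 F [-0.4  1.1  0.1] q [-0.11  0.7  -0.21  2.29  1.21  0.23 -2.94] w 0.0
[ -1.67962018 -40.91396031   5.5155894 ]
[ -2.19690915 -41.33843148  11.47815901]
```

Emit:
play_rows:
  slide:
    - [-5,-15,0]
    - [-6,-30,8]
    - [-4,-41,14]
    - [-4,-41,14]
  turn: [0,0,0,0]
  fingers: [0,0,0,0]

```text
clock: 14.45
eef_pos: [441.9, 93.9, 27.3]
tool_rot: [3.07, -0.075, 0.088]
force: [0.6, -0.6, 1.5]
width: 0.2
```

```bash
python3 -c "
from h import *;from cell import ctrl,vision
s=ctrl.read_state();info(s)
for p in ([480,93,25],[500,92,25]): print(slide_to(s,p))"
```

```text
t 14.45 pos [441.9  93.9  27.3] z [ 0.08  -0.065 -0.995] y [ 0.082 -0.994  0.072] tilt 5.9 F [ 0.6 -0.6  1.5] q [-0.21  0.73 -0.18  2.26  1.12  0.23 -2.94] w 0.0
[37.57966273  3.87960492  5.42760594]
[57.35988646  6.51515394  7.09991887]
```

Emit:
play_rows:
  slide:
    - [8,1,2]
    - [16,2,3]
    - [24,3,4]
    - [31,3,5]
    - [38,4,5]
  turn: [0,0,0,0,0]
  fingers: [0,0,0,0,0]

```text
clock: 15.08
eef_pos: [480.9, 92.8, 25.3]
tool_rot: [3.07, -0.074, 0.087]
force: [-1.7, 0.4, -2.1]
width: 0.3
```

```bash
python3 -c "
from h import *;from cell import ctrl,vision
s=ctrl.read_state();info(s)
im,d=vision.get_image('scene');crop(im,225,110,395,260,4,'pics/sc2.png')
for p in ([480,93,25],[500,92,25]): print(slide_to(s,p))"
```

```text
t 15.07 pos [480.9  92.8  25.3] z [ 0.08  -0.065 -0.995] y [ 0.082 -0.994  0.071] tilt 5.9 F [-1.7  0.4 -2.1] q [-0.11  0.76 -0.3   2.16  1.02  0.34 -2.8 ] w 0.0
[-0.92603776 -0.30103046  0.20754665]
[18.85545658  2.32769618  1.87556281]
```

View pics/sc2.png

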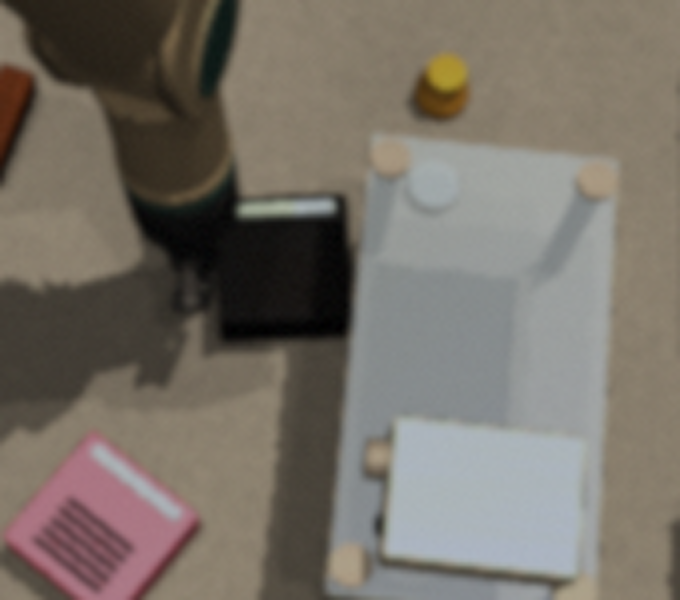

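```bash
python3 -c "
from h import *;from cell import ctrl,vision
s=ctrl.read_state();print(w2b(s['eef_pos']))
for p in ((-116,-52),(-110,-62),(-101,-76),(-94,-85),(-86,-93),(-77,-100),(-69,-106),(-59,-112)): print(p,np.round(b2w(*p,22)),np.round(slide_to(s,b2w(*p,22)),1))"
```

```text
[-123.84860902  -52.08686038]
(-116, -52) [490.  93.  22.] [7.5 0.6 4.1]
(-110, -62) [496.  82.  22.] [12.2 11.2  5.2]
(-101, -76) [504.  68.  22.] [19.3 26.2  6.9]
(-94, -85) [511.  59.  22.] [25.1 35.9  8. ]
(-86, -93) [519.  51.  22.] [32.1 44.8  9.2]
(-77, -100) [527.  43.  22.] [40.1 52.8 10.4]
(-69, -106) [535.  37.  22.] [47.2 59.7 11.4]
(-59, -112) [545.  30.  22.] [56.4 66.8 12.6]
```

Emit:
play_rows:
  slide:
    - [8,1,3]
    - [12,6,4]
    - [16,14,5]
    - [20,22,6]
    - [23,30,7]
  turn: [0,0,0,0,0]
  fingers: [0,0,0,0,0]

```text
clock: 15.75
eef_pos: [508.7, 64.4, 22.4]
tool_rot: [3.071, -0.077, 0.087]
force: [-1.4, -0.0, -0.0]
width: 0.2
```

```bash
python3 -c "
from h import *;from cell import ctrl,vision
s=ctrl.read_state();info(s)
im,d=vision.get_image('scene');crop(im,225,110,395,260,4,'pics/sc3.png')
print(w2b(s['eef_pos']))
for p in ((-101,-76),(-94,-85),(-86,-93),(-77,-100),(-69,-106),(-59,-112)): print(p,np.round(b2w(*p,22)),np.round(slide_to(s,b2w(*p,22)),1))"
```

```text
t 15.75 pos [508.7  64.4  22.4] z [ 0.082 -0.064 -0.995] y [ 0.081 -0.994  0.071] tilt 6.0 F [-1.4 -0.  -0. ] q [-0.01  0.79 -0.33  2.11  1.    0.38 -2.69] w 0.0
[-96.57235997 -79.48188456]
(-101, -76) [504.  68.  22.] [-4.  -4.  -0.2]
(-94, -85) [511.  59.  22.] [1.8 5.7 0.9]
(-86, -93) [519.  51.  22.] [ 8.7 14.6  2.1]
(-77, -100) [527.  43.  22.] [16.8 22.6  3.3]
(-69, -106) [535.  37.  22.] [23.9 29.5  4.3]
(-59, -112) [545.  30.  22.] [33.1 36.7  5.5]
```

View pics/sc3.png

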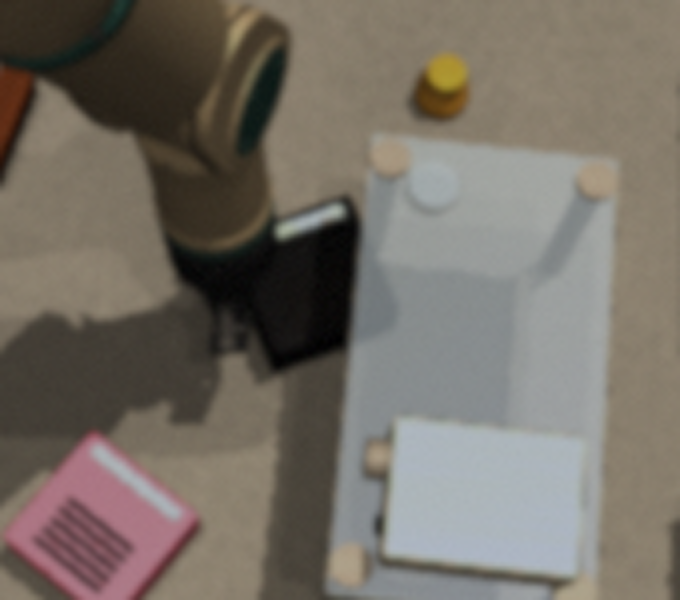

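```bash
python3 -c "
from h import *;from cell import ctrl,vision
p=vision.camera_params('scene')
W=lambda u,v,z:w2b(atz(p,225+u/4,110+v/4,z))
a=W(352,199,50);b=W(272,226,50);print('far-left,strip near-left',a,b,np.degrees(np.arctan2(a[1]-b[1],a[0]-b[0])))
print(W(276,369,0),W(359,255,50))
for z in (0,50): print((proj(p,b2w(0,0,z))-[225,110])*4)
"
```

```text
far-left,strip near-left [-18.59902261  15.24047406] [-75.70140398 -13.42354454] 26.65554761404484
[ -60.83436981 -108.51219513] [ -9.1580364  -28.71417546]
[369.31116607 244.78391702]
[374.8647208  220.54142794]
```

Emit:
play_rows:
  slide:
    - [6,9,1]
    - [13,18,2]
    - [20,25,3]
    - [27,31,4]
    - [31,34,5]
  turn: [0,0,0,0,0]
  fingers: [0,0,0,0,0]

```text
clock: 16.42
eef_pos: [543.9, 30.4, 22.2]
tool_rot: [3.069, -0.077, 0.084]
force: [-3.6, -0.9, 1.3]
width: -0.1
```

```bash
python3 -c "
from h import *;from cell import ctrl,vision
s=ctrl.read_state();info(s)
im,d=vision.get_image('scene');crop(im,225,110,395,260,4,'pics/sc4.png')
im,d=vision.get_image('side');crop(im,160,130,320,280,4,'pics/si4.png')
print(w2b(s['eef_pos']))"
```

```text
t 16.43 pos [543.9  30.4  22.2] z [ 0.083 -0.066 -0.994] y [ 0.078 -0.994  0.073] tilt 6.1 F [-3.6 -0.9  1.3] q [ 0.1   0.81 -0.39  2.02  0.96  0.44 -2.55] w -0.0
[ -60.10246927 -112.14394382]
```

View pics/sc4.png

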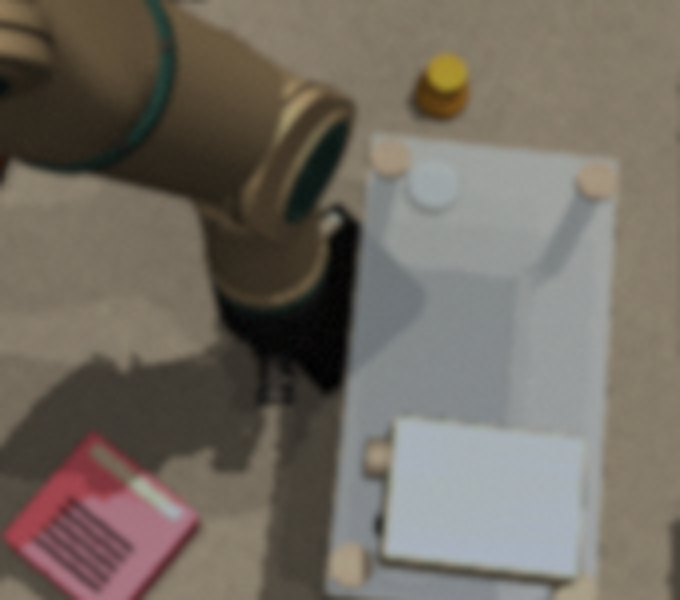

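View pics/si4.png

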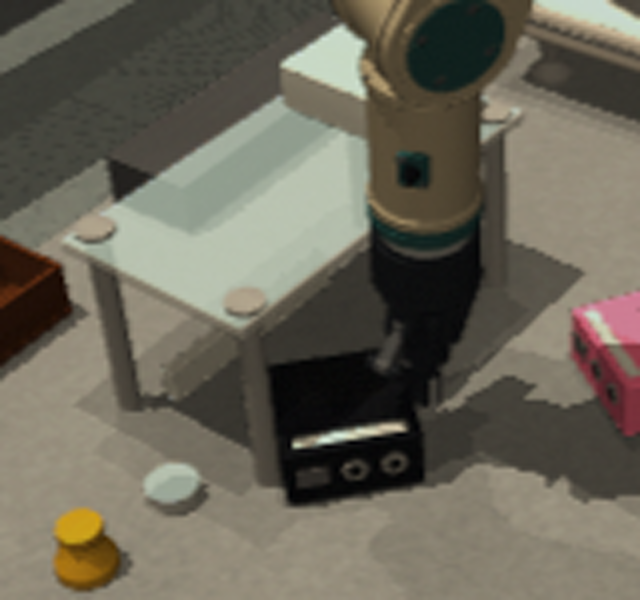

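```bash
cat > m.py <<'E'
import sys
from h import *; from cell import vision
q=vision.camera_params('side')
def P(u,v,z): return w2b(atz(q,160+u/4,130+v/4,z))
E
python3 -c "
from m import *
a=P(290,503,0);b=P(424,481,0);print(a,b,np.degrees(np.arctan2(*(a-b)[::-1])),np.hypot(*(a-b)))
a=P(283,455,50);b=P(419,430,50);print(a,b,np.degrees(np.arctan2(*(a-b)[::-1])),np.hypot(*(a-b)))
"
```

```text
[-30.80912042  11.31904377] [-95.22036811 -60.56150982] 48.13688731164945 96.5174741405875
[-32.13959084  13.50608843] [-93.51445605 -60.00653963] 50.14187485143604 95.7652367186748
```

Emit:
play_rows:
  slide:
    - [3,1,0]
    - [6,2,1]
    - [6,2,1]
  turn: [0,0,0]
  fingers: [0,0,0]

```text
clock: 16.9
eef_pos: [549.3, 27.4, 21.7]
tool_rot: [3.066, -0.075, 0.083]
force: [-4.3, -3.6, 2.0]
width: 0.1
```

```bash
python3 -c "
from h import *;from cell import ctrl,vision
s=ctrl.read_state();info(s)
im,d=vision.get_image('side');crop(im,160,130,320,280,4,'pics/si5.png')
print(w2b(s['eef_pos']))
for p in ((-110,-115,25),(-110,-125,250)): print(slide_to(s,b2w(*p)))"
```

```text
t 16.9 pos [549.3  27.4  21.7] z [ 0.081 -0.069 -0.994] y [ 0.077 -0.994  0.075] tilt 6.1 F [-4.3 -3.6  2. ] q [ 0.11  0.82 -0.4   2.01  0.95  0.46 -2.53] w 0.0
[ -54.54680571 -114.93158166]
[-54.64192576  -6.1234476   -7.91663232]
[ -38.90944793   20.73642913 -230.97724328]
```

View pics/si5.png

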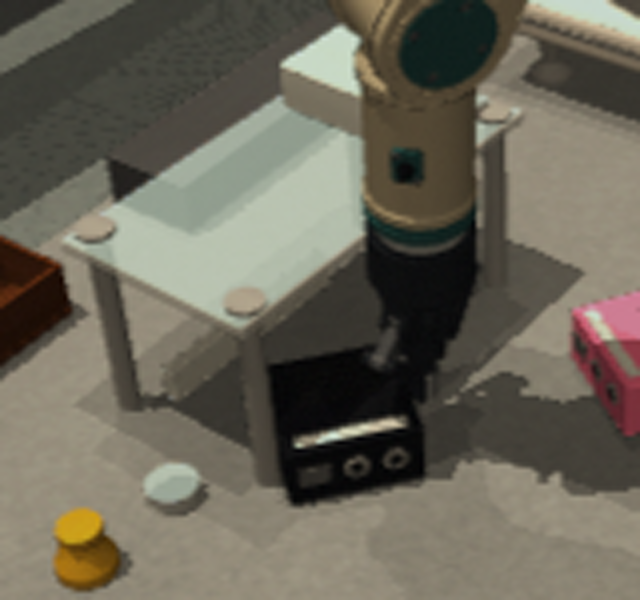

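```bash
python3 -c "
from h import *;from cell import ctrl,vision
s=ctrl.read_state()
for p in ((-72,-137),(-105,-125),(-130,-100),(-130,-70),(-118,-46)): print(p,np.round(b2w(*p,22)),np.round(slide_to(s,b2w(*p,22)),0))"
```

```text
(-72, -137) [531.   6.  22.] [-20.  20.  -0.]
(-105, -125) [499.  19.  22.] [-51.   4.  -4.]
(-130, -100) [474.  45.  22.] [-73. -24.  -8.]
(-130, -70) [476.  75.  22.] [-69. -53. -10.]
(-118, -46) [489.  99.  22.] [-54. -76. -10.]
```

Emit:
play_rows:
  slide:
    - [-20,20,0]
    - [-51,4,-4]
    - [-73,-24,-8]
    - [-69,-53,-10]
    - [-56,-76,-10]
  turn: [0,0,0,0,0]
  fingers: [0,0,0,0,0]

```text
clock: 17.58
eef_pos: [487.5, 102.3, 22.2]
tool_rot: [3.069, -0.077, 0.087]
force: [0.7, 0.1, -0.4]
width: -0.1
```

```bash
python3 -c "
from h import *;from cell import ctrl,vision
s=ctrl.read_state();info(s);print(w2b(s['eef_pos']))
im,d=vision.get_image('side');crop(im,160,130,320,280,4,'pics/si6.png')
for p in ((-104,-46),(-93,-47),(-86,-57),(-80,-66),(-74,-73),(-68,-79),(-58,-87)): print(p,np.round(b2w(*p,22)),np.round(slide_to(s,b2w(*p,22)),0))"
```

```text
t 17.57 pos [487.5 102.3  22.2] z [ 0.083 -0.066 -0.994] y [ 0.081 -0.994  0.073] tilt 6.1 F [ 0.7  0.1 -0.4] q [-0.12  0.78 -0.31  2.14  1.03  0.36 -2.81] w -0.0
[-119.24821952  -42.45434448]
(-104, -46) [503.  98.  22.] [15.  5.  2.]
(-93, -47) [514.  97.  22.] [25.  8.  3.]
(-86, -57) [520.  86.  22.] [31. 18.  4.]
(-80, -66) [526.  77.  22.] [36. 28.  5.]
(-74, -73) [532.  70.  22.] [41. 36.  6.]
(-68, -79) [537.  64.  22.] [46. 42.  7.]
(-58, -87) [547.  55.  22.] [55. 51.  8.]
```

View pics/si6.png

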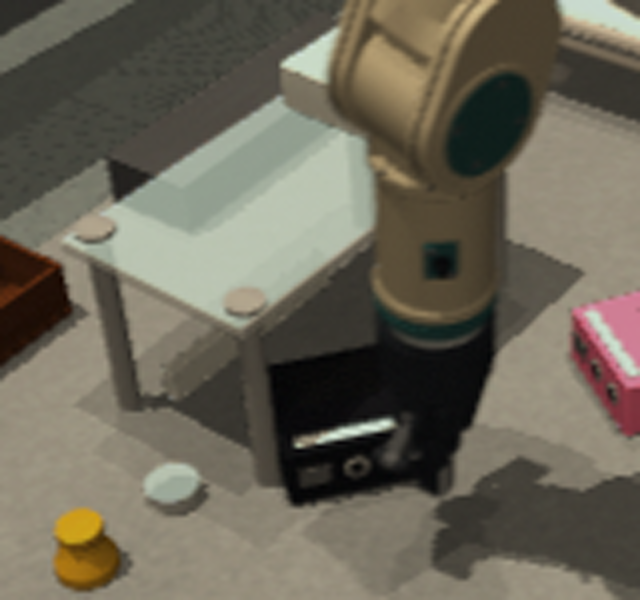

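Emit:
play_rows:
  slide:
    - [12,5,2]
    - [25,8,3]
    - [31,18,4]
    - [36,28,5]
    - [41,36,6]
  turn: [0,0,0,0,0]
  fingers: [0,0,0,0,0]

```text
clock: 18.25
eef_pos: [534.3, 73.8, 22.1]
tool_rot: [3.074, -0.081, 0.089]
force: [-2.3, 1.5, 1.2]
width: -0.1
```

```bash
python3 -c "
from h import *;from cell import ctrl,vision
s=ctrl.read_state();info(s);print(w2b(s['eef_pos']))
im,d=vision.get_image('side');crop(im,160,130,320,280,4,'pics/si7.png')
for p in ((-74,-73),(-68,-79),(-58,-87)): print(p,np.round(b2w(*p,22)),np.round(slide_to(s,b2w(*p,22)),0))"
```

```text
t 18.25 pos [534.3  73.8  22.1] z [ 0.086 -0.06  -0.994] y [ 0.083 -0.994  0.067] tilt 6.0 F [-2.3  1.5  1.2] q [ 0.01  0.81 -0.39  2.04  0.97  0.44 -2.64] w -0.0
[-71.35830872 -69.12174708]
(-74, -73) [532.  70.  22.] [-3.  4.  0.]
(-68, -79) [537.  64.  22.] [ 2. 10.  1.]
(-58, -87) [547.  55.  22.] [11. 19.  2.]
```

View pics/si7.png

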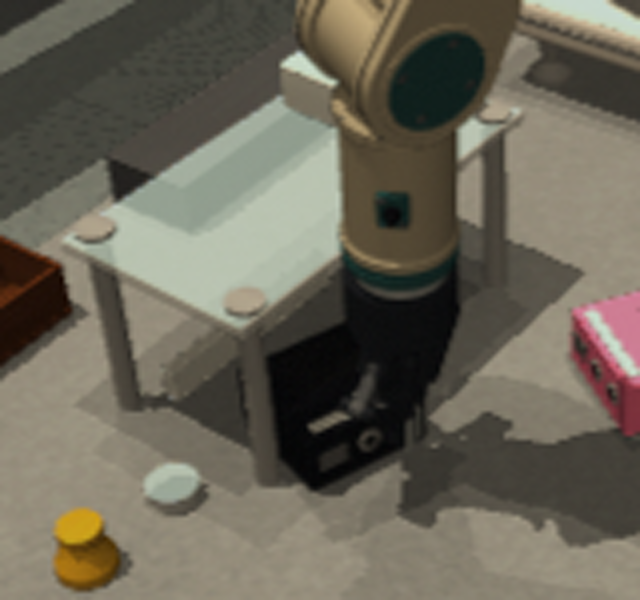

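Emit:
play_rows:
  slide:
    - [3,7,0]
    - [7,13,1]
    - [11,19,2]
    - [13,21,2]
  turn: [0,0,0,0]
  fingers: [0,0,0,0]

```text
clock: 18.8
eef_pos: [550.2, 51.6, 22.6]
tool_rot: [3.072, -0.081, 0.087]
force: [-1.5, -0.1, -0.7]
width: -0.2
```

```bash
python3 -c "
from h import *;from cell import ctrl,vision
s=ctrl.read_state();info(s);print(w2b(s['eef_pos']))
im,d=vision.get_image('side');crop(im,160,130,320,280,4,'pics/si8.png')
from m import *
a=P(318,488,0);b=P(428,440,0);print(a,b,np.degrees(np.arctan2(*(a-b)[::-1])),np.hypot(*(a-b)))"
```

```text
t 18.8 pos [550.2  51.6  22.6] z [ 0.086 -0.062 -0.994] y [ 0.081 -0.994  0.069] tilt 6.1 F [-1.5 -0.1 -0.7] q [ 0.07  0.82 -0.41  2.    0.95  0.46 -2.57] w -0.0
[-54.57877641 -90.69348443]
[-37.42005151 -11.40198223] [-71.79563799 -95.83023915] 67.84594230473421 91.15816755715576
```

View pics/si8.png

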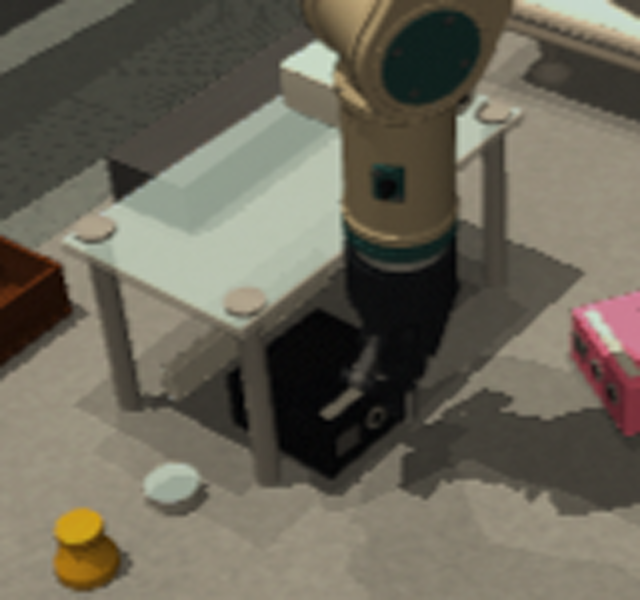

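Emit:
play_rows:
  slide:
    - [-40,0,0]
    - [-70,0,-40]
    - [-80,0,-100]
    - [-80,0,-160]
    - [-80,0,-220]
  turn: [0,-0.18,-0.36,-0.54,-0.72]
  fingers: [0,0,0,0,0]

```text
clock: 19.48
eef_pos: [453.9, 57.2, 225.8]
tool_rot: [3.035, -0.02, 0.775]
force: [0.9, -0.9, 0.4]
width: 0.1
```

```bash
python3 -c "
from h import *;from cell import ctrl,vision
s=ctrl.read_state();info(s)
im,d=vision.get_image('side');crop(im,160,130,320,280,4,'pics/si9.png')
im,d=vision.get_image('scene');crop(im,225,110,395,260,4,'pics/sc9.png')
print(slide_to(s,[450,0,600]))"
```

```text
t 19.48 pos [453.9  57.2 225.8] z [ 0.089 -0.063 -0.994] y [ 0.694 -0.712  0.107] tilt 6.2 F [ 0.9 -0.9  0.4] q [ 0.41  0.46 -0.92  2.09  0.64  0.81 -1.7 ] w 0.0
[ -35.47657331   77.94341807 -368.72575023]
```

View pics/si9.png

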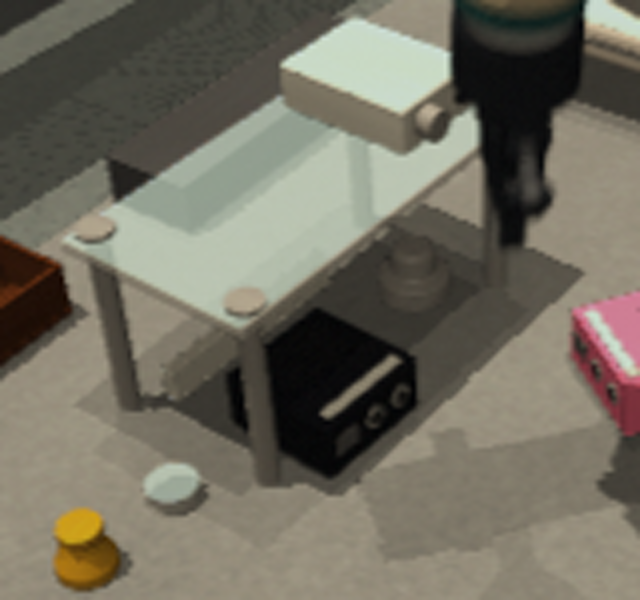

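View pics/sc9.png

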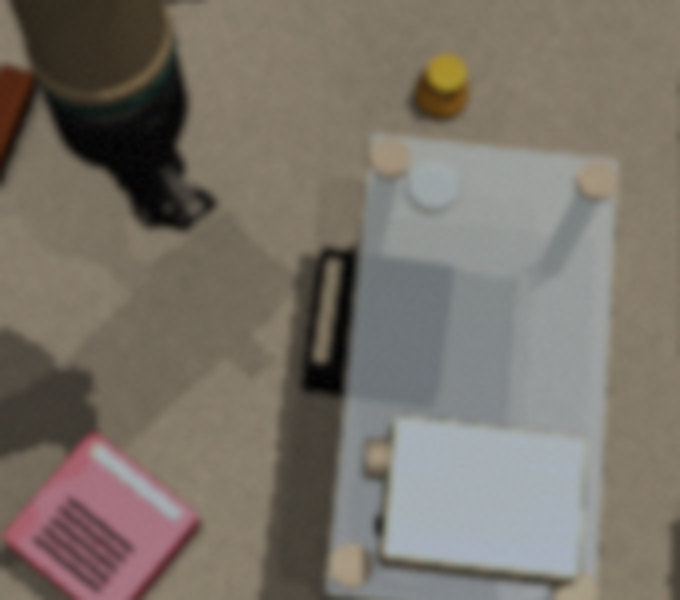

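```bash
python3 -c "
from m import *
a=P(333,478,0);b=P(414,407,0);print(a,b,np.degrees(np.arctan2(*(a-b)[::-1])),np.hypot(*(a-b)))
a=P(327,430,50);b=P(413,357,50);print(a,b,np.degrees(np.arctan2(*(a-b)[::-1])),np.hypot(*(a-b)))
p=vision.camera_params('scene')
W=lambda u,v,z:w2b(atz(p,225+u/4,110+v/4,z))
a=W(322,249,50);b=W(306,378,50);print(a,b,np.degrees(np.arctan2(*(a-b)[::-1])),np.hypot(*(a-b)))
a=W(304,391,0);print(a)"
```

```text
[-39.73769766 -25.27775117] [ -41.34274465 -118.18086876] 89.01022405922848 92.91698140455715
[-40.81568731 -22.99249409] [ -42.31452893 -118.98696303] 89.10546595294831 96.0061695564009
[-36.86095508 -27.23130998] [ -38.25758875 -127.81860661] 89.20451115057121 100.59699214798991
[ -37.97472262 -123.2356531 ]
```

Emit:
play_rows:
  slide:
    - [-7,15,-60]
    - [-14,30,-120]
    - [-21,45,-180]
    - [-28,60,-240]
    - [-35,75,-300]
  turn: [-0.18,-0.36,-0.54,-0.72,-0.9]
  fingers: [0.5,0.5,0.5,0.5,0.5]

```text
clock: 20.2
eef_pos: [455.1, 4.9, 499.3]
tool_rot: [3.044, 0.065, 1.597]
force: [0.6, -0.1, 0.7]
width: 42.7
```

```bash
python3 -c "
from h import *;from cell import ctrl,vision
s=ctrl.read_state();info(s)
print(slide_to(s,[450,0,900]))"
```

```text
t 20.2 pos [455.1   4.9 499.3] z [ 0.099 -0.062 -0.993] y [0.995 0.033 0.097] tilt 6.7 F [ 0.6 -0.1  0.7] q [ 0.88  0.19 -1.21  1.6   0.27  1.4  -0.33] w 43.0
[ -30.63685391   33.59135213 -398.17996718]
```

Emit:
play_rows:
  slide:
    - [-6,10,-55]
    - [-12,20,-110]
    - [-18,40,-165]
    - [-24,60,-220]
    - [-30,80,-275]
  turn: [-0.18,-0.36,-0.54,-0.72,-0.9]
  fingers: [0.5,0.5,0.5,0.5,0.5]

```text
clock: 20.82
eef_pos: [496.2, -6.3, 663.5]
tool_rot: [-3.134, 0.066, 2.205]
force: [1.6, -0.3, 0.0]
width: 42.7
```

```bash
python3 -c "
from h import *;from cell import ctrl,vision
s=ctrl.read_state();info(s)
print(slide_to(s,[600,0,1000]))"
```

```text
t 20.82 pos [496.2  -6.3 663.5] z [ 0.033 -0.058 -0.998] y [ 0.806  0.592 -0.008] tilt 3.8 F [ 1.6 -0.3  0. ] q [ 0.33  0.26 -0.66  0.98  0.24  1.93  0.41] w 43.0
[ -78.58955298   84.65330008 -332.71681346]
```

Emit:
play_rows:
  slide:
    - [-15,17,-50]
    - [-30,34,-100]
    - [-45,50,-150]
    - [-60,67,-200]
    - [-78,85,-260]
  turn: [-0.18,-0.36,-0.54,-0.72,-0.9]
  fingers: [0.5,0.5,0.5,0.5,0.5]

```text
clock: 21.45
eef_pos: [533.4, -9.4, 718.0]
tool_rot: [-3.128, 0.132, 2.79]
force: [1.1, -0.8, -0.3]
width: 42.5
```

```bash
python3 -c "
from h import *;from cell import ctrl,vision
s=ctrl.read_state();info(s)
print(slide_to(s,[650,0,1000]))"
```

```text
t 21.45 pos [533.4  -9.4 718. ] z [ 0.119 -0.058 -0.991] y [ 0.346  0.938 -0.013] tilt 7.6 F [ 1.1 -0.8 -0.3] q [-0.33  0.31  0.49  0.76 -0.11  1.98  1.3 ] w 43.0
[-142.46281179   45.3705515  -266.18672572]
```

Emit:
play_rows:
  slide:
    - [-28,9,-50]
    - [-56,18,-100]
    - [-84,27,-150]
    - [-112,36,-200]
    - [-142,45,-260]
  turn: [-0.15,-0.3,-0.31,-0.31,-0.31]
  fingers: [0.5,0.5,0.5,0.5,0.5]

```text
clock: 22.08
eef_pos: [526.5, 93.6, 904.5]
tool_rot: [-3.038, 0.586, -3.024]
force: [0.1, -1.8, 0.3]
width: 42.5
```

```bash
python3 -c "
from h import *;from cell import ctrl,vision
s=ctrl.read_state();info(s)
print(slide_to(s,[650,0,1000]))"
```

```text
t 22.07 pos [526.5  93.6 904.5] z [ 0.558 -0.039 -0.829] y [-0.059  0.994 -0.086] tilt 34.0 F [ 0.1 -1.8  0.3] q [-0.77  0.31  1.24  0.39 -0.51  1.98  1.66] w 43.0
[-145.91351485 -108.69917656   -6.56607493]
```

Emit:
play_rows:
  slide:
    - [-40,-30,-30]
    - [-80,-60,-60]
    - [-120,-90,-90]
    - [-150,-100,-120]
    - [-180,-100,-150]
  turn: [0,0,0,0,0]
  fingers: [0.5,0.5,0.5,0.5,0.5]

```text
clock: 22.7
eef_pos: [545.9, 21.6, 932.2]
tool_rot: [-3.028, 0.647, -3.019]
force: [-0.2, 0.2, -0.1]
width: 42.3
```

```bash
python3 -c "
from h import *;from cell import ctrl,vision
s=ctrl.read_state();info(s)
print(slide_to(s,[600,20,650]))"
```

```text
t 22.7 pos [545.9  21.6 932.2] z [ 0.608 -0.039 -0.793] y [-0.054  0.994 -0.09 ] tilt 37.6 F [-0.2  0.2 -0.1] q [-0.32  0.28  0.5   0.25 -0.18  1.98  1.65] w 42.0
[127.38816277  21.027328   256.66144444]
```

```bash
cat > fk.py <<'E'
from h import *
from scipy.optimize import least_squares
D=[([1.0512,.6293,.0385,1.5184,-.0270,.9963,-.01997],[284.7,-583.6,230.4]),
([.17,.06,-.09,1.53,0,1.55,-1.52],[409.1,-66.8,538.2]),
([-.9,.04,.95,1.02,-.04,1.98,-1.58],[393.6,-17.4,740.4]),
([.11,.24,-.48,.5,.32,1.98,-1.72],[534.8,1.6,849.9]),
([-.27,.28,.51,.2,-.22,1.98,-1.57],[542.6,7.3,951.8]),
([-.85,-.12,.6,1.45,.29,1.12,-1.85],[556,1.2,706.2]),
([.28,-.01,-.57,2.43,1.17,.24,-2.94],[453.4,27.7,333.1]),
([.08,.17,-.35,2.47,1.21,.23,-2.94],[426.7,19.4,238.2]),
([.1,.81,-.39,2.02,.96,.44,-2.55],[543.9,30.4,22.2]),
([.88,.19,-1.21,1.6,.27,1.4,-.33],[455.1,4.9,499.3]),
([-.77,.31,1.24,.39,-.51,1.98,1.66],[526.5,93.6,904.5]),
([-.32,.28,.5,.25,-.18,1.98,1.65],[545.9,21.6,932.2])]
def fk(q,p,sg):
    a,b,c,h,o1,o2,o3=p[:7]
    e=R.from_euler
    R1=e('z',sg[0]*q[0])*e('y',q[1])
    P=np.array([0,0,h])+R1.apply([0,0,a]); R2=R1*e('z',sg[1]*q[2])
    P=P+R2.apply([o1,0,0]); R3=R2*e('y',q[3]); P=P+R3.apply([o2,0,b]); R4=R3*e('z',sg[2]*q[4])*e('y',q[5]); 
    P=P+R4.apply([o3,0,c]); return P,R4*e('z',sg[3]*q[6])
if __name__=='__main__':
    import itertools
    for sg in itertools.product([1,-1],repeat=3):
        f=lambda p:np.concatenate([fk(q,p,list(sg)+[1])[0]-x for q,x in D])
        r=least_squares(f,[560,381,382,367,0,0,0],loss='soft_l1',f_scale=5)
        print(sg,r.cost,np.round(r.x,1), np.round(np.abs(f(r.x)).max(),1))
E
python3 fk.py
```

```text
(1, 1, 1) 8614.089262593385 [537.6 406.3 348.3 399.8  36.7  32.   73.1] 1107.1
(1, 1, -1) 13424.11974718616 [ 529.8  326.8  120.5  164.7   22.6   54.4 -143.6] 1216.9
(1, -1, 1) 29623.558908770203 [ 918.6  385.3  127.7 -287.8 -347.8  -25.4   -5.1] 1101.6
(1, -1, -1) 26476.31675554301 [ 913.8  403.8  634.4  174.7 -277.9  -86.4  122.4] 1083.4
(-1, 1, 1) 19557.443003057106 [1122.8  402.   628.1  -41.6 -318.9  -89.3  119.8] 749.9
(-1, 1, -1) 22959.262477426477 [ 992.2  389.1   27.9 -409.6 -290.7   22.7  -19.5] 615.5
(-1, -1, 1) 6649.287614867742 [704.6 354.2  36.1  -7.3  20.  116.7 -45. ] 252.7
(-1, -1, -1) 1132.120506686975 [565.9 392.2 356.1 349.4   9.    9.2  26.2] 33.0
```

```bash
cat > fk2.py <<'E'
from fk import *
def fk2(q,p):
    a,b,c,h,o1,o2,o3,xb,yb,w,y1,y2,y3,k1=p
    e=R.from_euler
    R1=e('z',-q[0]+w); P=np.array([0,0,h])+R1.apply([xb,yb,0]); R1=R1*e('y',q[1])
    P=P+R1.apply([0,y1,a]); R2=R1*e('z',-q[2])
    P=P+R2.apply([o1,y2,0]); R3=R2*e('y',q[3]); P=P+R3.apply([o2,0,b]); R4=R3*e('z',-q[4])*e('y',q[5])
    P=P+R4.apply([o3,y3,c]); return P,R4*e('z',k1-q[6]) if 0 else R4*e('z',k1+q[6])
if __name__=='__main__':
    f=lambda p:np.concatenate([fk2(q,p)[0]-x for q,x in D])
    r=least_squares(f,[560,381,382,367]+[0]*10,loss='soft_l1',f_scale=5)
    print(r.cost,np.round(r.x,2)); print(np.round(f(r.x).reshape(-1,3)))
E
python3 fk2.py
```

```text
44.70211531939488 [ 5.5606e+02  3.8313e+02  3.5123e+02  3.3955e+02 -6.3000e-01 -8.2000e-01
  2.4000e-01 -7.1000e-01  1.3629e+02  0.0000e+00 -1.4989e+02 -1.5190e+01
 -1.3500e+00  0.0000e+00]
[[-1.  2.  0.]
 [ 1.  4. -1.]
 [ 1.  0. -0.]
 [-1.  1.  2.]
 [ 1. -0. -2.]
 [ 3. -3.  1.]
 [-1.  1. -2.]
 [-1. -3.  0.]
 [ 4.  1.  3.]
 [ 0. -1. -1.]
 [-1. -0.  2.]
 [-0.  0. -1.]]
```

```bash
cat > ik.py <<'E'
from fk2 import *
f=lambda p:np.concatenate([fk2(q,p)[0]-x for q,x in D])
PAR=least_squares(f,[560,381,382,367]+[0]*10,loss='soft_l1',f_scale=5).x
lo=np.array([-3.06,-.37,-1.25,.18,-1.1,.23,-2.94]);hi=np.array([3.06,2.12,1.32,2.47,4.24,1.98,2.94])
from cell import ctrl
s=ctrl.read_state(); Rm=R.from_euler('xyz',s['tool_rot'])
# k1 from current
best=None
Rt=fk2(s['qpos'],PAR)[1]; rel=Rt.inv()*Rm; print('residual rot (deg)',np.degrees(rel.as_rotvec()))
s0=[.6293,1.5184,.9963]
def solve(X,Rw,q0=None,n=12):
    out=[]
    rng=np.random.default_rng(0)
    for i in range(n):
        st=q0 if (q0 is not None and i==0) else rng.uniform(lo+.05,hi-.05)
        def g(q):
            P,Rq=fk2(q,PAR); Rq=Rq*K
            return np.concatenate([(P-X)/10,(Rq.inv()*Rw).as_rotvec()*10])
        r=least_squares(g,st,bounds=(lo,hi),max_nfev=60)
        out.append((r.cost,r.x))
    return sorted(out,key=lambda t:t[0])
K=rel
if __name__=='__main__':
    for bx in (-90,-75,-60,-30,1):
        for fl in (0,):
            o=solve(np.array(b2w(bx,-73,20)),Rm)
            for c,x in o[:3]: print(bx,round(c,4),np.round(x,2))
E
python3 ik.py
```

```text
residual rot (deg) [  0.1198411   -0.10316309 -98.32285851]
-90 0.4225 [ 0.38  1.33 -1.25  2.47  2.13  1.56 -2.47]
-90 0.4225 [ 0.38  1.33 -1.25  2.47  2.13  1.56 -2.47]
-90 0.4225 [ 0.38  1.33 -1.25  2.47  2.13  1.56 -2.47]
-75 0.0986 [ 0.4   1.36 -1.25  2.47  2.2   1.58 -2.49]
-75 0.0986 [ 0.4   1.36 -1.25  2.47  2.2   1.58 -2.49]
-75 0.0998 [ 0.39  1.34 -1.23  2.47  2.2   1.56 -2.47]
-60 0.0 [ 0.26  1.15 -0.9   2.47  2.36  1.31 -2.23]
-60 0.0 [ 0.24  1.13 -0.86  2.47  2.37  1.28 -2.2 ]
-60 0.0001 [ 0.23  1.12 -0.84  2.47  2.38  1.26 -2.17]
-30 0.0 [ 0.16  1.03 -0.67  2.4   2.44  1.09 -2.11]
-30 0.0 [ 0.13  1.01 -0.62  2.4   2.47  1.06 -2.06]
-30 0.0 [-0.85  1.22  0.91  2.43  3.63  1.   -0.42]
1 0.0 [ 0.36  1.17 -0.97  2.32  2.31  1.21 -2.44]
1 0.0 [ 0.15  1.   -0.62  2.32  2.45  0.98 -2.14]
1 0.0 [-0.1   0.92 -0.25  2.33  2.66  0.82 -1.78]
```

```bash
sed -i "s/return P,R4\*e('z',k1-q\[6\]) if 0 else R4\*e('z',k1+q\[6\])/return P,R4*e('z',k1-q[6])/" fk2.py
cat > path.py <<'E'
from ik import *
q=s['qpos'].copy()
def run(bx,by,zs,q):
    for z in zs:
        X=np.array(b2w(bx,by,z))
        def g(v):
            P,Rq=fk2(v,PAR); Rq=Rq*K
            return np.concatenate([(P-X)/10,(Rq.inv()*Rm).as_rotvec()*10,(v-q)*.02])
        r=least_squares(g,q,bounds=(lo-1e-6+np.zeros(7),hi+1e-6)); q=np.clip(r.x,lo,hi)
        P,Rq=fk2(q,PAR); print(bx,by,z,np.round(q,2),np.round(P-X),np.degrees((Rq*K).inv().__mul__(Rm).magnitude()).round(1))
    return q
q=run(-60,-73,[850,750,650,600,550,500,450,420,390,360,330,300,270,240,210,180,150,120,90,60,40,20],q)
E
python3 path.py
```

```text
residual rot (deg) [ 0.09209355  0.12458991 90.18125267]Traceback (most recent call last):
  File "path.py", line 12, in <module>
    q=run(-60,-73,[850,750,650,600,550,500,450,420,390,360,330,300,270,240,210,180,150,120,90,60,40,20],q)
  File "path.py", line 9, in run
    r=least_squares(g,q,bounds=(lo-1e-6+np.zeros(7),hi+1e-6)); q=np.clip(r.x,lo,hi)
    return func(*args, **kwargs)
    raise ValueError("Initial guess is outside of provided bounds")
ValueError: Initial guess is outside of provided bounds
```

```bash
sed -i "s/q=s\['qpos'\].copy()/q=np.clip(s['qpos'],lo+1e-4,hi-1e-4)/" path.py; python3 path.py
```

```text
residual rot (deg) [ 0.09209355  0.12458991 90.18125267]
-60 -73 850 [-0.59  0.07  0.31  0.85  0.19  1.6   1.44] [ 0. -0.  0.] 0.0
-60 -73 750 [-0.61 -0.04  0.27  1.26  0.26  1.32  1.32] [ 0. -0.  0.] 0.0
-60 -73 650 [-0.61 -0.08  0.25  1.56  0.31  1.07  1.23] [ 0. -0.  0.] 0.0
-60 -73 600 [-0.61 -0.08  0.25  1.69  0.34  0.94  1.19] [ 0. -0.  0.] 0.0
-60 -73 550 [-0.6  -0.07  0.25  1.82  0.37  0.82  1.14] [ 0. -0.  0.] 0.0
-60 -73 500 [-0.59 -0.05  0.25  1.93  0.41  0.68  1.07] [ 0. -0.  0.] 0.0
-60 -73 450 [-0.58 -0.01  0.25  2.04  0.47  0.55  0.99] [ 0. -0.  0.] 0.0
-60 -73 420 [-0.58  0.02  0.26  2.1   0.53  0.46  0.92] [ 0. -0.  0.] 0.0
-60 -73 390 [-0.59  0.06  0.27  2.15  0.61  0.38  0.83] [ 0. -0.  0.] 0.0
-60 -73 360 [-0.62  0.1   0.32  2.21  0.73  0.29  0.7 ] [ 0. -0.  0.] 0.0
-60 -73 330 [-0.5   0.15  0.2   2.26  1.03  0.23  0.39] [-0. -0.  0.] 0.0
-60 -73 300 [-0.34  0.2   0.02  2.3   1.48  0.23 -0.07] [ 0. -0.  0.] 0.0
-60 -73 270 [-0.21  0.27 -0.14  2.34  1.85  0.29 -0.45] [0. 0. 0.] 0.0
-60 -73 240 [-0.11  0.34 -0.27  2.37  2.07  0.38 -0.67] [0. 0. 0.] 0.0
-60 -73 210 [-0.06  0.42 -0.35  2.41  2.2   0.48 -0.81] [0. 0. 0.] 0.0
-60 -73 180 [-0.03  0.51 -0.4   2.43  2.29  0.58 -0.91] [0. 0. 0.] 0.0
-60 -73 150 [-0.01  0.6  -0.44  2.46  2.36  0.68 -0.98] [0. 0. 0.] 0.0
-60 -73 120 [ 0.06  0.71 -0.55  2.47  2.36  0.82 -0.96] [0. 0. 0.] 0.0
-60 -73 90 [ 0.38  1.05 -1.14  2.47  2.14  1.3  -0.6 ] [0. 0. 0.] 0.0
-60 -73 60 [ 0.42  1.24 -1.25  2.47  2.17  1.48 -0.51] [ 0.  0. -0.] 0.2
-60 -73 40 [ 0.42  1.32 -1.25  2.47  2.22  1.54 -0.5 ] [ 0.  0. -0.] 0.0
-60 -73 20 [ 0.41  1.36 -1.21  2.47  2.27  1.56 -0.5 ] [0. 0. 0.] 0.0
```

```bash
python3 -c "
from h import *;from cell import ctrl
s=ctrl.read_state()
for z in (650,400): print(b2w(-60,-73,z),slide_to(s,b2w(-60,-73,z)))"
```

```text
[np.float64(545.4993458763063), np.float64(69.49491631875084), 650] [165.70113643  73.19074223 221.57352192]
[np.float64(545.4993458763063), np.float64(69.49491631875084), 400] [316.41925203  95.79417963 419.74802646]
```

Emit:
play_rows:
  slide:
    - [32,15,44]
    - [64,30,88]
    - [96,45,132]
    - [131,60,177]
    - [166,73,222]
  turn: [0,0,0,0,0]
  fingers: [0.5,0.5,0.5,0.5,0.5]

```text
clock: 23.32
eef_pos: [545.3, 65.8, 678.1]
tool_rot: [-3.029, 0.647, -3.017]
force: [1.3, -0.3, -0.3]
width: 43.0
```

```bash
python3 -c "
from h import *;from cell import ctrl
s=ctrl.read_state();info(s)
for z in (400,330): print(slide_to(s,b2w(-60,-73,z)))"
```

```text
t 23.32 pos [545.3  65.8 678.1] z [ 0.609 -0.037 -0.793] y [-0.056  0.994 -0.09 ] tilt 37.6 F [ 1.3 -0.3 -0.3] q [-0.93 -0.1   0.53  1.49  0.34  1.15  1.23] w 43.0
[167.15370692  28.6228766  220.40014243]
[209.37177526  34.90002255 275.88196057]
```

Emit:
play_rows:
  slide:
    - [34,6,45]
    - [68,12,90]
    - [102,18,135]
    - [136,24,180]
    - [167,28,220]
  turn: [0,0,0,0,0]
  fingers: [0.5,0.5,0.5,0.5,0.5]

```text
clock: 23.95
eef_pos: [544.5, 69.0, 398.3]
tool_rot: [-3.03, 0.647, -3.017]
force: [0.7, -0.8, 0.6]
width: 43.1
```

```bash
python3 -c "
from h import *;from cell import ctrl
s=ctrl.read_state();info(s)
for z in (300,200): print(slide_to(s,b2w(-60,-73,z)))"
```

```text
t 23.95 pos [544.5  69.  398.3] z [ 0.608 -0.036 -0.793] y [-0.057  0.994 -0.089] tilt 37.5 F [ 0.7 -0.8  0.6] q [-0.86  0.05  0.57  2.14  0.53  0.39  0.92] w 43.0
[58.4365642   9.18082763 78.57407162]
[118.68528494  18.07438003 157.88987317]
```

Next comes the wrist-flip region, so I'll go more slowly.

Emit:
play_rows:
  slide:
    - [12,2,16]
    - [24,4,32]
    - [36,6,48]
    - [48,8,64]
    - [58,9,78]
  turn: [0,0,0,0,0]
  fingers: [0.5,0.5,0.5,0.5,0.5]

```text
clock: 24.58
eef_pos: [545.2, 68.3, 306.3]
tool_rot: [-3.024, 0.645, -3.016]
force: [0.8, -0.3, 0.1]
width: 42.5
```

```bash
python3 -c "
from h import *;from cell import ctrl
s=ctrl.read_state();info(s)
for z in (200,120): print(slide_to(s,b2w(-60,-73,z)))"
```

```text
t 24.57 pos [545.2  68.3 306.3] z [ 0.607 -0.042 -0.794] y [-0.055  0.994 -0.094] tilt 37.5 F [ 0.8 -0.3  0.1] q [-0.3   0.19 -0.03  2.29  1.38  0.25  0.03] w 43.0
[63.56318209 11.16507651 84.49773739]
[111.6483857   18.68010388 147.99055239]
```

The wrist flips smoothly, so I'll continue down to about z = 120.

Emit:
play_rows:
  slide:
    - [22,4,30]
    - [44,8,59]
    - [66,12,88]
    - [88,15,118]
    - [111,19,147]
  turn: [0,0,0,0,0]
  fingers: [0.5,0.5,0.5,0.5,0.5]

```text
clock: 25.2
eef_pos: [546.3, 71.5, 119.1]
tool_rot: [-3.026, 0.641, -3.015]
force: [-10.6, -5.0, 1.6]
width: 42.5
```

```bash
python3 -c "
from h import *;from cell import ctrl,vision
s=ctrl.read_state();info(s);print(w2b(s['eef_pos']))
for z in (60,25): print(slide_to(s,b2w(-62,-73,z)))
im,d=vision.get_image('side');cv2.imwrite('pics/si10.png',im)"
```

```text
t 25.2 pos [546.3  71.5 119.1] z [ 0.604 -0.04  -0.796] y [-0.057  0.994 -0.092] tilt 37.3 F [-10.6  -5.    1.6] q [-0.02  0.69 -0.46  2.47  2.4   0.78 -1.02] w 42.0
[-59.29729737 -70.94096796]
[37.76298137  3.68201615 45.41873118]
[58.70684504  6.91947603 73.27323581]
```

View pics/si10.png

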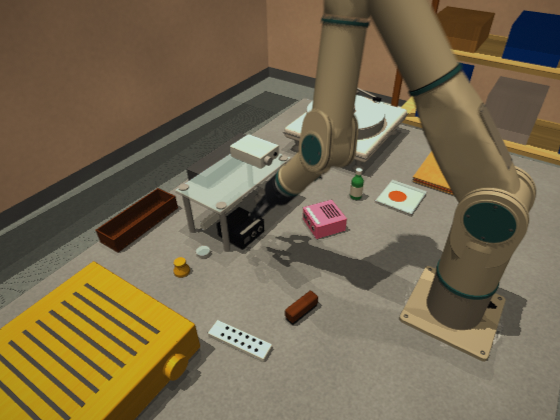

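```bash
python3 -c "
from h import *;from cell import ctrl,vision
im=cv2.imread('pics/si10.png');crop(im,180,100,360,260,4,'pics/si10c.png')
im,d=vision.get_image('scene');crop(im,225,110,395,260,4,'pics/sc10.png')
im,d=vision.get_image('wrist');cv2.imwrite('pics/w10.png',im)
info(ctrl.read_state());print(ctrl.read_state()['torque'])
"
```

```text
t 25.35 pos [545.2  70.  117.8] z [ 0.599 -0.042 -0.799] y [-0.054  0.994 -0.093] tilt 36.9 F [ 0.8 -0.1  0.7] q [-0.02  0.69 -0.46  2.47  2.4   0.77 -1.02] w 42.0
[ 0.0526547   0.57636157 -0.01696581]
```

View pics/si10c.png

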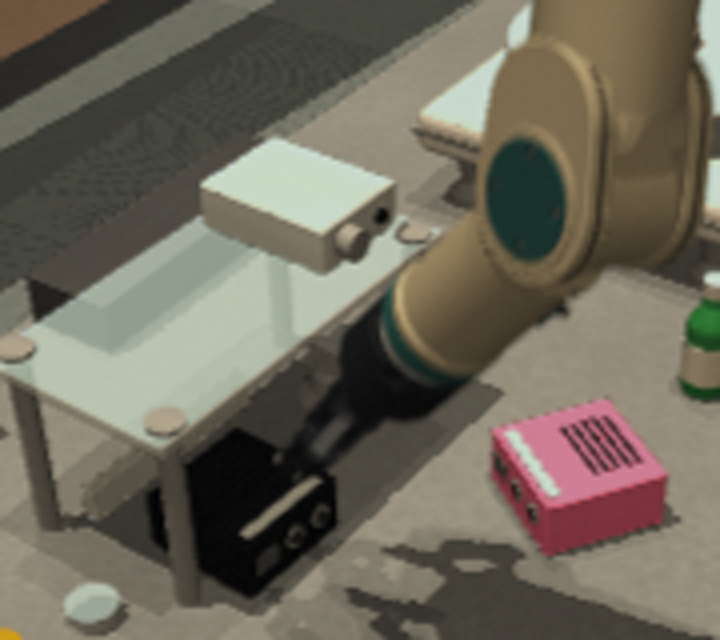

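View pics/sc10.png

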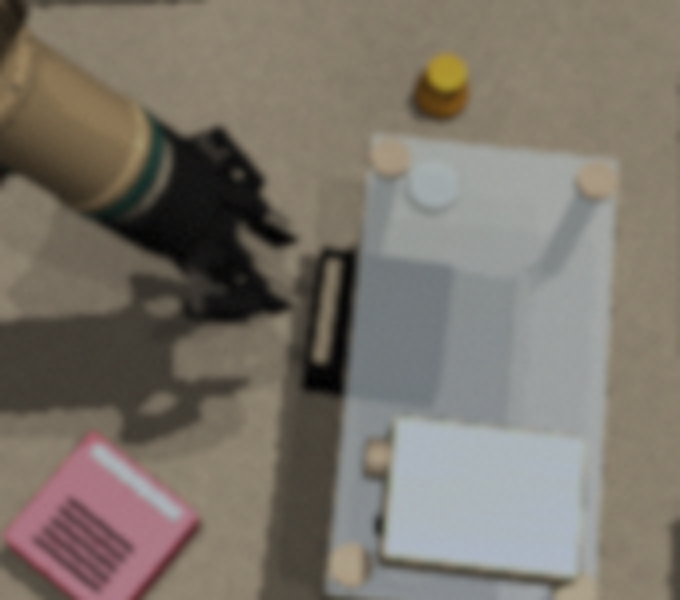

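View pics/w10.png

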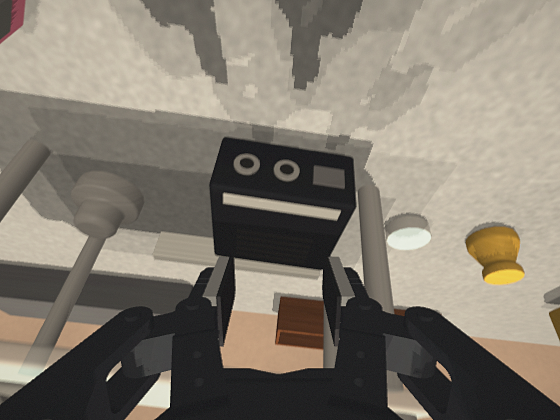

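Emit:
play_rows:
  slide:
    - [8,1,12]
    - [20,2,26]
    - [33,3,42]
    - [46,5,57]
    - [55,6,69]
  turn: [0,0,0,0,0]
  fingers: [0.5,0.5,0.5,0.5,0.5]

```text
clock: 25.98
eef_pos: [546.2, 67.7, 30.3]
tool_rot: [-3.02, 0.636, -3.014]
force: [0.2, -0.0, 0.1]
width: 42.9
```

```bash
python3 -c "
from h import *;from cell import ctrl,vision
s=ctrl.read_state();info(s);print(w2b(s['eef_pos']))
for x in (-62,-50,-30,-10,1): print(slide_to(s,b2w(x,-73,22)))"
```

```text
t 25.98 pos [546.2  67.7  30.3] z [ 0.6   -0.045 -0.799] y [-0.055  0.994 -0.098] tilt 37.0 F [ 0.2 -0.   0.1] q [ 0.38  1.27 -1.16  2.47  2.23  1.48 -0.56] w 43.0
[-59.20813001 -74.81336518]
[6.93038432 2.8742302  4.94648909]
[-2.59012307  1.7519389  12.16454986]
[-18.45763538  -0.11854658  24.19465115]
[-34.3251477   -1.98903207  36.22475243]
[-43.05227947  -3.01779909  42.84130814]
```

Emit:
play_rows:
  slide:
    - [-1,2,9]
    - [-8,1,15]
    - [-15,0,21]
    - [-22,-1,26]
    - [-28,-1,31]
  turn: [0,0,0,0,0]
  fingers: [0.5,0.5,0.5,0.5,0.5]

```text
clock: 26.6
eef_pos: [588.1, 68.1, 23.4]
tool_rot: [-3.019, 0.638, -3.013]
force: [-5.1, -0.5, 3.2]
width: 42.7
```

```bash
python3 -c "
from h import *;from cell import ctrl,vision
s=ctrl.read_state();info(s);print(w2b(s['eef_pos']))
im,d=vision.get_image('side');crop(im,180,100,360,260,4,'pics/si11.png')
for x in (-10,-5,1,3): print(slide_to(s,b2w(x,-73,22)))"
```

```text
t 26.6 pos [588.1  68.1  23.4] z [ 0.602 -0.046 -0.798] y [-0.055  0.994 -0.098] tilt 37.1 F [-5.1 -0.5  3.2] q [ 0.41  1.27 -1.15  2.36  2.25  1.39 -0.46] w 43.0
[-17.40865789 -72.73892478]
[-4.97924706 -0.81398554  5.61825575]
[-8.94045708 -1.28424245  8.63283261]
[-13.69390909  -1.84855074  12.25032485]
[-15.2783931  -2.0366535  13.4561556]
```

View pics/si11.png

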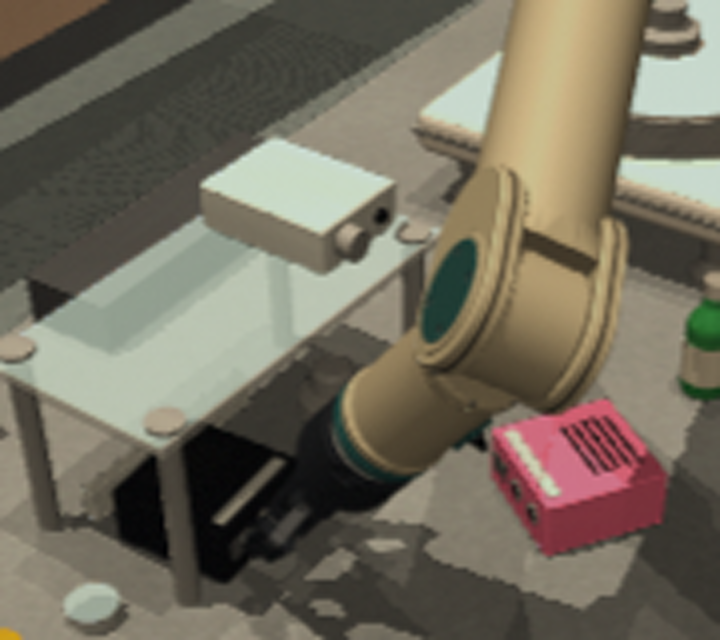

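Emit:
play_rows:
  slide:
    - [-3,0,3]
    - [-6,-1,6]
    - [-9,-1,9]
    - [-12,-2,11]
  turn: [0,0,0,0]
  fingers: [0.5,0.5,0.5,0.5]

```text
clock: 27.15
eef_pos: [604.1, 67.6, 21.5]
tool_rot: [-3.021, 0.636, -3.013]
force: [-16.8, 1.2, 11.6]
width: 42.5
```

```bash
python3 -c "
from h import *;from cell import ctrl,vision
s=ctrl.read_state();info(s);print(w2b(s['eef_pos']))
im,d=vision.get_image('side');crop(im,180,150,300,260,5,'pics/si12.png')
for x in (-2,2,5): print(slide_to(s,b2w(x,-73,22)))"
```

```text
t 27.15 pos [604.1  67.6  21.5] z [ 0.6   -0.044 -0.799] y [-0.056  0.994 -0.097] tilt 37.0 F [-16.8   1.2  11.6] q [ 0.42  1.27 -1.14  2.32  2.25  1.35 -0.41] w 43.0
[ -1.38435158 -72.59642366]
[ 0.2601454  -0.38724987 -0.74179409]
[-2.91269844 -0.76800668  1.6640501 ]
[-5.29233131 -1.05357428  3.46843324]
```

View pics/si12.png

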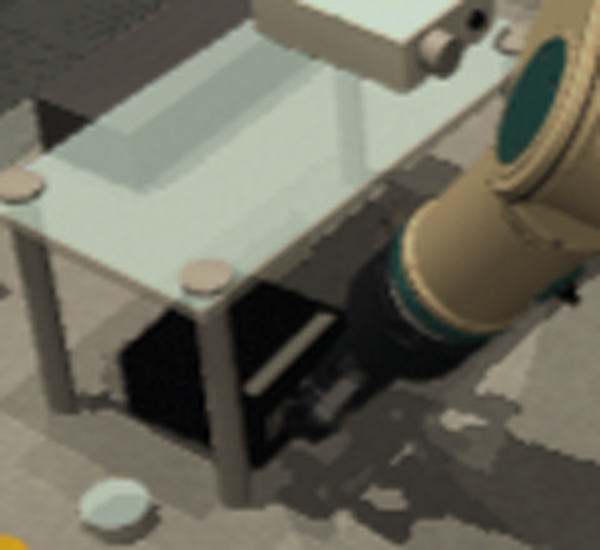

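Emit:
play_rows:
  slide:
    - [-1,0,1]
    - [-1,0,1]
  turn: [0,0]
  fingers: [0.5,0.5]

```text
clock: 27.45
eef_pos: [603.9, 67.7, 21.1]
tool_rot: [-3.021, 0.633, -3.011]
force: [-9.6, -0.3, 6.4]
width: 43.0
```

```bash
python3 -c "
from h import *;from cell import ctrl,vision
s=ctrl.read_state();info(s);print(w2b(s['eef_pos']))
for p in ((-15,22),(-65,30),(-90,120)): print(slide_to(s,b2w(p[0],-73,p[1])))"
```

```text
t 27.45 pos [603.9  67.7  21.1] z [ 0.598 -0.043 -0.8  ] y [-0.058  0.994 -0.097] tilt 36.9 F [-9.6 -0.3  6.4] q [ 0.42  1.27 -1.14  2.32  2.24  1.35 -0.41] w 43.0
[ -1.54032694 -72.54886447]
[10.21764572  0.77096985 -8.78608905]
[ 45.2071184    4.84701633 -45.16084192]
[  11.79642093   -1.43943094 -132.1620251 ]
```

Emit:
play_rows:
  slide:
    - [5,0,-4]
    - [20,2,-18]
    - [45,4,-45]
    - [35,2,-85]
    - [15,0,-130]
  turn: [0,0,0,0,0]
  fingers: [0.5,0.5,0.5,0.5,0.5]

```text
clock: 28.08
eef_pos: [531.4, 77.7, 116.9]
tool_rot: [-3.025, 0.61, -3.02]
force: [1.5, -0.6, 1.9]
width: 43.1
```

```bash
python3 -c "
from h import *;from cell import ctrl,vision
s=ctrl.read_state();info(s);print(w2b(s['eef_pos']))
im,d=vision.get_image('side');crop(im,180,150,300,260,5,'pics/si13.png')
im,d=vision.get_image('scene');crop(im,285,120,395,240,5,'pics/sc13.png')
p=vision.camera_params('wrist');im,d=vision.get_image('wrist');cv2.imwrite('pics/w13.png',im);np.save('pics/w13.npy',d);import pickle;pickle.dump(p,open('w13.pkl','wb'))"
```

```text
t 28.07 pos [531.4  77.7 116.9] z [ 0.579 -0.046 -0.814] y [-0.054  0.994 -0.095] tilt 35.5 F [ 1.5 -0.6  1.9] q [ 0.39  0.99 -1.25  2.46  1.99  1.28 -0.54] w 43.0
[-74.3816708  -65.38012722]
```

View pics/si13.png

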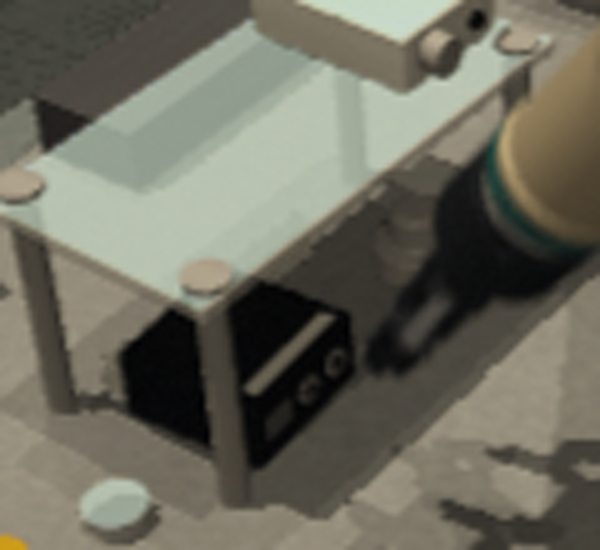

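View pics/sc13.png

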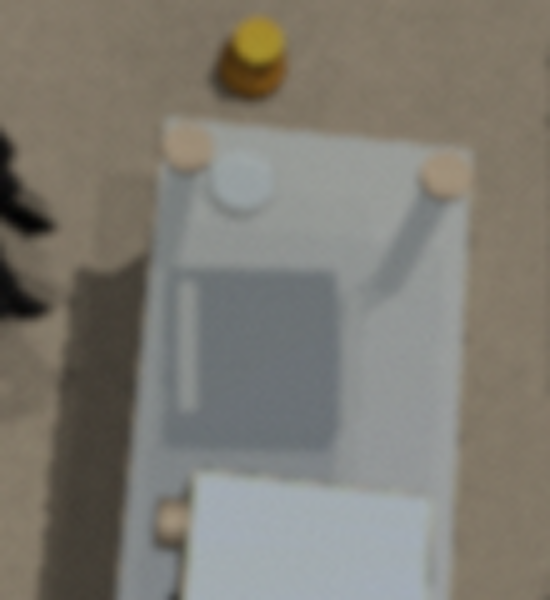

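View pics/w13.png

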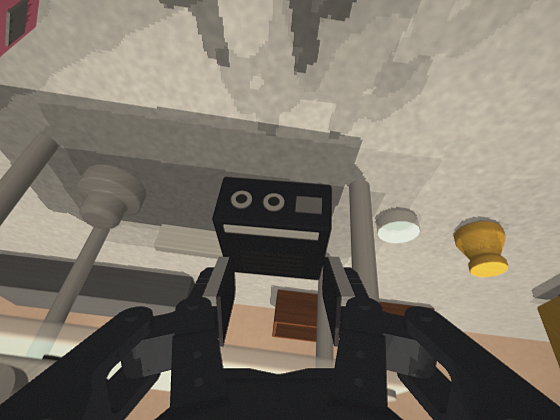

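```bash
python3 -c "
from h import *
import pickle
p=pickle.load(open('w13.pkl','rb'));im=cv2.imread('pics/w13.png');crop(im,200,165,350,290,5,'pics/w13c.png')
d=np.load('pics/w13.npy')
for u,v,z in ((222,178,0),(331,185,0),(215,222,50),(328,236,50)):print(w2b(atz(p,u,v,z)))
im=cv2.imread('pics/si13.png')
from cell import vision
q=vision.camera_params('scene')
for u,v in ((172,268),(336,270),(165,448),(330,452),(182,280),(178,412)): print(w2b(atz(q,285+u/5,120+v/5,50)))
q=vision.camera_params('side')
for u,v,z in ((240,398,50),(350,312,50),(253,467,0),(354,375,0),(122,352,50),(130,412,0)): print('s',w2b(atz(q,180+u/5,150+v/5,z)))
"
```

```text
[  15.02142538 -123.65886449]
[  3.52288714 -23.82640787]
[  13.52132772 -119.07899324]
[ 10.93407657 -24.3262117 ]
[  4.48518622 -26.61131024]
[101.16020647 -16.37056667]
[  10.58171951 -137.45159247]
[ 105.27810959 -128.61989236]
[ 11.05327239 -33.46093394]
[  16.06940588 -114.97565877]
s [ 12.5406551  -25.44758328]
s [   9.48158455 -120.83743417]
s [  6.71591492 -23.21367021]
s [   9.39725428 -119.83166663]
s [ 95.92236994 -15.64167137]
s [ 98.83034229 -16.21547745]
```

View pics/w13c.png

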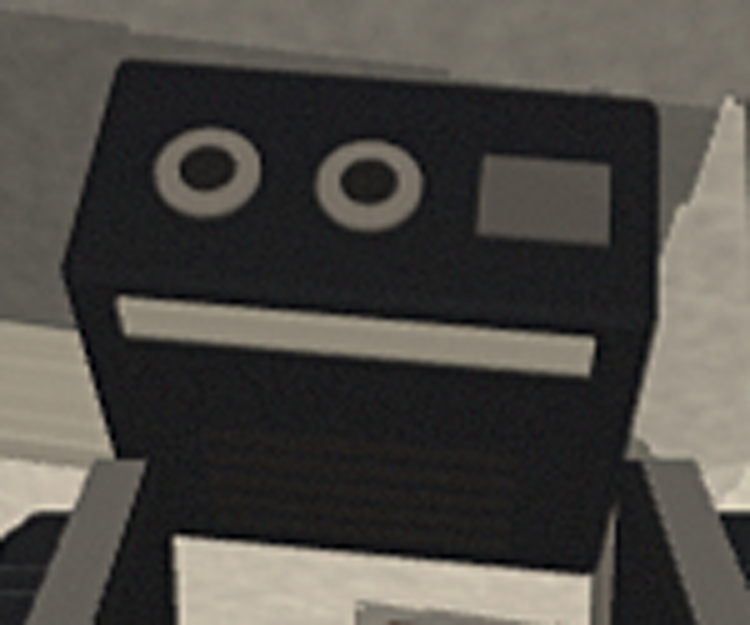

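```bash
python3 -c "
from h import *
from cell import vision,ctrl
info(ctrl.read_state())
p=vision.camera_params('wrist');im,d=vision.get_image('wrist');cv2.imwrite('pics/w14.png',im);import pickle;pickle.dump(p,open('w14.pkl','wb'))
crop(im,200,150,400,290,4,'pics/w14c.png')"
```

```text
t 28.23 pos [534.8  76.5 123.7] z [ 0.592 -0.05  -0.804] y [-0.055  0.993 -0.103] tilt 36.5 F [-0.6  0.  -0.3] q [ 0.39  0.98 -1.25  2.47  1.99  1.29 -0.54] w 43.0
```

View pics/w14c.png

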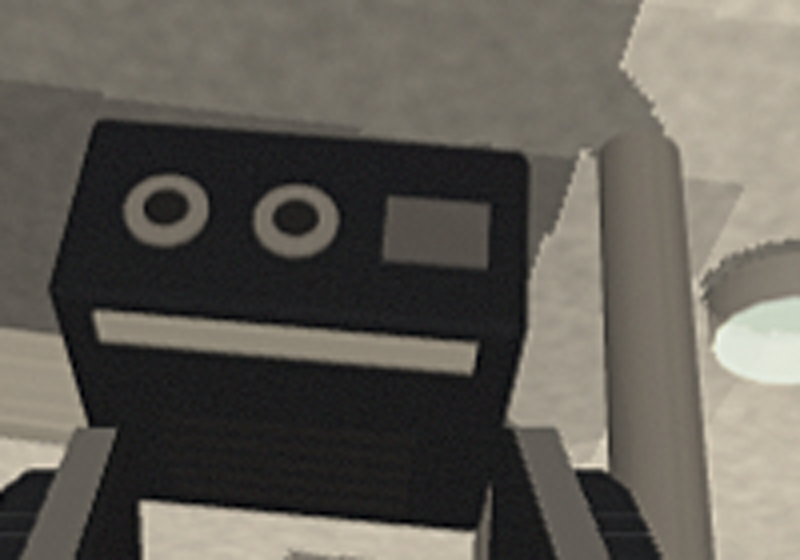

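```bash
cat > fin.py <<'E'
from h import *
import pickle
from scipy.optimize import least_squares
from cell import vision
p=pickle.load(open('w14.pkl','rb')); S=vision.camera_params('scene'); Dd=vision.camera_params('side')
C=lambda u,v:np.array([200+u/4,150+v/4])
print('post front-base px meas/pred',C(638,128),proj(p,b2w(-9,0,0)))
w=[(C(97,121),(-50,-50,0)),(C(528,157),(-50,50,0)),(C(51,288),(-50,-50,50)),(C(524,335),(-50,50,50))]
sd=lambda u,v:np.array([180+u/5,150+v/5]); sc=lambda u,v:np.array([285+u/5,120+v/5])
sid=[(sd(240,398),(-50,50,50)),(sd(350,312),(-50,-50,50)),(sd(253,467),(-50,50,0)),(sd(354,375),(-50,-50,0)),(sd(122,352),(50,50,50)),(sd(130,412),(50,50,0))]
sce=[(sc(172,268),(-50,50,50)),(sc(336,270),(50,50,50)),(sc(165,448),(-50,-50,0)),(sc(330,452),(50,-50,0))]
def T(q,X): c,s=np.cos(q[2]),np.sin(q[2]); x=q[0]+c*X[0]-s*X[1]; y=q[1]+s*X[0]+c*X[1]; return b2w(x,y,X[2])
for nm,L in (('wrist',[(p,w)]),('side',[(Dd,sid)]),('scene',[(S,sce)]),('all',[(p,w),(Dd,sid),(S,sce)])):
    f=lambda q:np.concatenate([proj(c,T(q,X))-u for c,l in L for u,X in l])
    r=least_squares(f,[60,-73,0],x_scale=[10,10,.1]); print(nm,np.round(r.x,3),np.round(f(r.x),1))
E
python3 fin.py
```

```text
post front-base px meas/pred [359.5 182. ] [361.31951428 182.65037851]
wrist [ 57.68  -68.126   0.082] [-0.8 -1.2  0.6 -0.8 -1.6  1.8  1.5  1.4]
side [ 5.6631e+01 -6.9647e+01  4.8000e-02] [ 1.4  1.8  0.3 -0.1  0.4  0.6  0.5 -0.3 -1.6 -1.4 -1.  -0.9]
scene [ 57.881 -69.891   0.102] [-0.4 -0.5  0.5 -0.4 -0.1  0.5  0.1  0.3]
all [ 57.582 -68.528   0.076] [-1.  -1.5  0.5 -0.7 -1.8  1.6  1.3  1.5  1.6  1.8 -0.2 -0.5  0.6  0.5
 -0.1 -0.7 -2.1 -0.8 -1.5 -0.4 -0.1 -1.3  0.9 -0.4 -0.6 -0.3 -0.4  0.2]
```

```bash
python3 -c "
from h import *;from cell import ctrl,vision
s=ctrl.read_state();info(s);print(w2b(s['eef_pos']))
for p in ((-62,-66,70),(-60,-66,30),(-40,-66,24)): print(slide_to(s,b2w(*p)))"
```

```text
t 28.27 pos [533.9  76.4 121.7] z [ 0.589 -0.05  -0.806] y [-0.055  0.993 -0.101] tilt 36.2 F [ 0.5 -0.7  0.4] q [ 0.39  0.99 -1.25  2.47  1.99  1.29 -0.54] w 42.0
[-71.9109962  -66.51413007]
[22.12164184  4.83064712 47.56338637]
[43.81803647  8.70270147 81.00398528]
[31.28368342  7.43690606 97.65594479]
```

Emit:
play_rows:
  slide:
    - [10,2,22]
    - [22,5,47]
    - [34,7,65]
    - [43,9,81]
    - [43,9,81]
  turn: [0.06,0.12,0.13,0.13,0.13]
  fingers: [0.5,0.5,0.5,0.5,0.5]

```text
clock: 28.9
eef_pos: [545.0, 76.9, 27.3]
tool_rot: [-3.111, 0.627, 3.109]
force: [-0.6, 0.5, 0.2]
width: 42.8
```

```bash
python3 -c "
from h import *;from cell import ctrl,vision
s=ctrl.read_state();info(s);print(w2b(s['eef_pos']))
for x in (-40,-20,-10,-5,0,3): print(x,slide_to(s,b2w(x,-66,22)))"
```

```text
t 28.9 pos [545.   76.9  27.3] z [ 0.585 -0.05  -0.81 ] y [ 0.051  0.998 -0.025] tilt 35.9 F [-0.6  0.5  0.2] q [ 0.34  1.24 -1.13  2.45  2.21  1.43 -0.72] w 43.0
[-60.75829772 -65.64208143]
-40 [-13.68228084   0.01841732  16.50132863]
-20 [-29.88115995   0.2538221   28.22911189]
-10 [-37.98059951   0.37152449  34.09300351]
-5 [-42.03031929   0.43037569  37.02494933]
0 [-46.08003907   0.48922689  39.95689514]
3 [-48.50987093   0.5245376   41.71606263]
```

Tool y is now aligned with the bridge. I'll approach to x = -12 and then push gently.

Emit:
play_rows:
  slide:
    - [-9,0,13]
    - [-18,0,20]
    - [-27,0,27]
    - [-34,0,31]
    - [-38,0,34]
  turn: [0,0,0,0,0]
  fingers: [0.5,0.5,0.5,0.5,0.5]

```text
clock: 29.52
eef_pos: [596.3, 74.0, 22.6]
tool_rot: [-3.111, 0.628, 3.108]
force: [-0.6, 0.1, 0.3]
width: 42.7
```

```bash
python3 -c "
from h import *;from cell import ctrl,vision
s=ctrl.read_state();info(s);print(w2b(s['eef_pos']))
for x in (-5,0,3): print(x,slide_to(s,b2w(x,-66,22)))"
```

```text
t 29.52 pos [596.3  74.   22.6] z [ 0.586 -0.05  -0.809] y [ 0.051  0.998 -0.025] tilt 36.0 F [-0.6  0.1  0.3] q [ 0.39  1.23 -1.11  2.32  2.22  1.32 -0.59] w 43.0
[ -9.38521371 -66.4889528 ]
-5 [-3.18259028  0.55765326  3.0699944 ]
0 [-7.22983446  0.61849324  6.00531603]
3 [-9.65818096  0.65499723  7.76650901]
```

Emit:
play_rows:
  slide:
    - [-2,0,2]
    - [-4,0,4]
    - [-6,0,5]
    - [-8,1,6]
  turn: [0,0,0,0]
  fingers: [0.5,0.5,0.5,0.5]

```text
clock: 30.02
eef_pos: [604.5, 76.0, 21.7]
tool_rot: [-3.113, 0.624, 3.111]
force: [-4.4, 2.3, 0.2]
width: 42.5
```

```bash
python3 -c "
from h import *;from cell import ctrl,vision
s=ctrl.read_state();info(s);print(w2b(s['eef_pos']))
for x in (3,5): print(x,slide_to(s,b2w(x,-66,22)))"
```

```text
t 30.02 pos [604.5  76.   21.7] z [ 0.583 -0.046 -0.811] y [ 0.047  0.999 -0.023] tilt 35.8 F [-4.4  2.3  0.2] q [ 0.39  1.23 -1.11  2.3   2.21  1.3  -0.56] w 43.0
[ -1.25182899 -64.22861371]
3 [-3.59522154 -1.74182765  2.30830031]
5 [-5.21824889 -1.7252657   3.4768498 ]
```

Emit:
play_rows:
  slide:
    - [-2,-1,1]
    - [-4,-2,2]
    - [-5,-2,3]
  turn: [0,0,0]
  fingers: [0.5,0.5,0.5]

```text
clock: 30.4
eef_pos: [608.1, 76.4, 21.7]
tool_rot: [-3.118, 0.62, 3.114]
force: [-9.9, 4.2, 3.7]
width: 42.9
```

```bash
python3 -c "
from h import *;from cell import ctrl,vision
s=ctrl.read_state();info(s);print(w2b(s['eef_pos']))
for x in (3,5): print(x,slide_to(s,b2w(x,-66,22)))"
```

```text
t 30.4 pos [608.1  76.4  21.7] z [ 0.58  -0.04  -0.814] y [ 0.041  0.999 -0.019] tilt 35.6 F [-9.9  4.2  3.7] q [ 0.4   1.22 -1.11  2.29  2.21  1.28 -0.55] w 43.0
[  2.32971359 -63.66359832]
3 [-0.71471284 -2.34070072  0.16238976]
5 [-2.3422478  -2.33582848  1.3247607 ]
```

Emit:
play_rows:
  slide:
    - [-2,1,1]
    - [-4,1,2]
    - [-4,1,2]
  turn: [0,0,0]
  fingers: [0.5,0.5,0.5]

```text
clock: 30.78
eef_pos: [608.4, 77.0, 21.2]
tool_rot: [-3.116, 0.613, 3.118]
force: [-15.2, -1.5, 9.6]
width: 42.9
```

```bash
python3 -c "
from h import *;from cell import ctrl,vision
s=ctrl.read_state();info(s);print(w2b(s['eef_pos']))
for p in ((-15,22),(-60,30),(-75,120)): print(slide_to(s,b2w(p[0],-66,p[1])))"
```

```text
t 30.77 pos [608.4  77.   21.2] z [ 0.575 -0.039 -0.818] y [ 0.038  0.999 -0.021] tilt 35.2 F [-15.2  -1.5   9.6] q [ 0.4   1.22 -1.11  2.28  2.2   1.27 -0.54] w 43.0
[  2.5167046  -63.04098254]
[ 13.90655948  -2.96051825 -10.67974969]
[ 46.09970298  -3.08993357 -43.12331243]
[   6.57138287   -4.94536342 -125.33687147]
```

It stopped advancing as the force rose to 15 N, so it's flush on the rail. I'll retreat and check.

Emit:
play_rows:
  slide:
    - [4,0,-3]
    - [18,-2,-15]
    - [46,-3,-43]
    - [30,-4,-85]
    - [10,-5,-125]
  turn: [0,0,0,0,0]
  fingers: [0.5,0.5,0.5,0.5,0.5]

```text
clock: 31.4
eef_pos: [529.0, 77.7, 118.1]
tool_rot: [-3.117, 0.611, 3.116]
force: [-5.1, 1.9, 10.6]
width: 42.9
```

```bash
python3 -c "
from h import *;from cell import ctrl,vision
im,d=vision.get_image('side');crop(im,180,150,300,260,5,'pics/si15.png')
im,d=vision.get_image('scene');crop(im,285,120,395,240,5,'pics/sc15.png')
s=ctrl.read_state();info(s);print(w2b(s['eef_pos']))
p=vision.camera_params('wrist');im,d=vision.get_image('wrist');cv2.imwrite('pics/w15.png',im);import pickle;pickle.dump(p,open('w15.pkl','wb'))
crop(im,200,150,400,290,4,'pics/w15c.png')"
```

```text
t 31.5 pos [531.1  76.1 122.1] z [ 0.581 -0.043 -0.813] y [ 0.04   0.999 -0.024] tilt 35.6 F [0.8 0.6 0.3] q [ 0.39  0.98 -1.25  2.47  1.98  1.26 -0.65] w 42.0
[-74.62975198 -66.98633699]
```

View pics/si15.png

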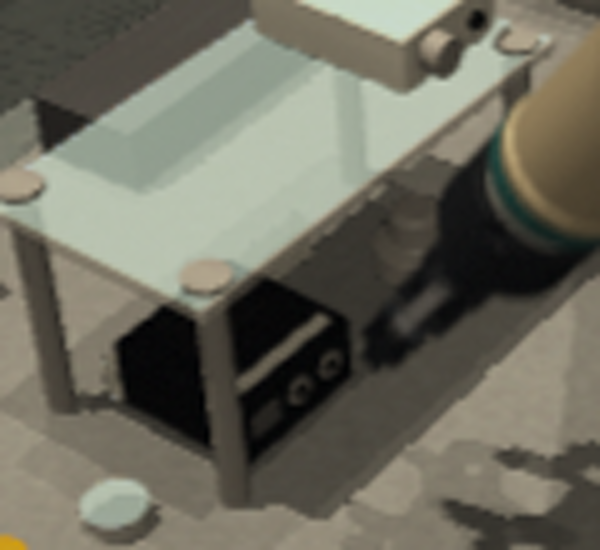

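View pics/sc15.png

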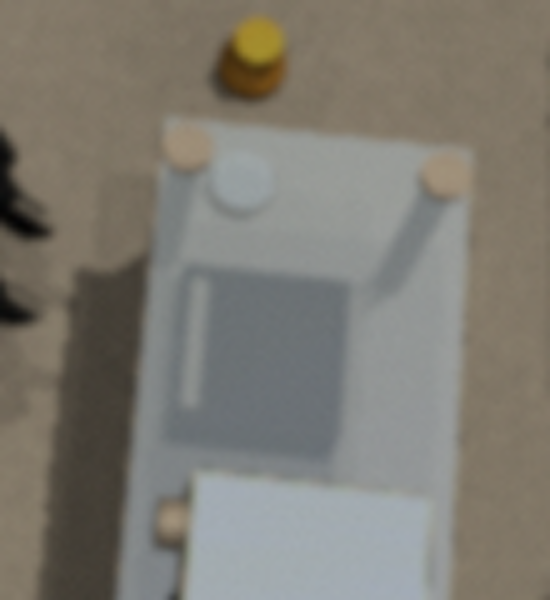

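View pics/w15c.png

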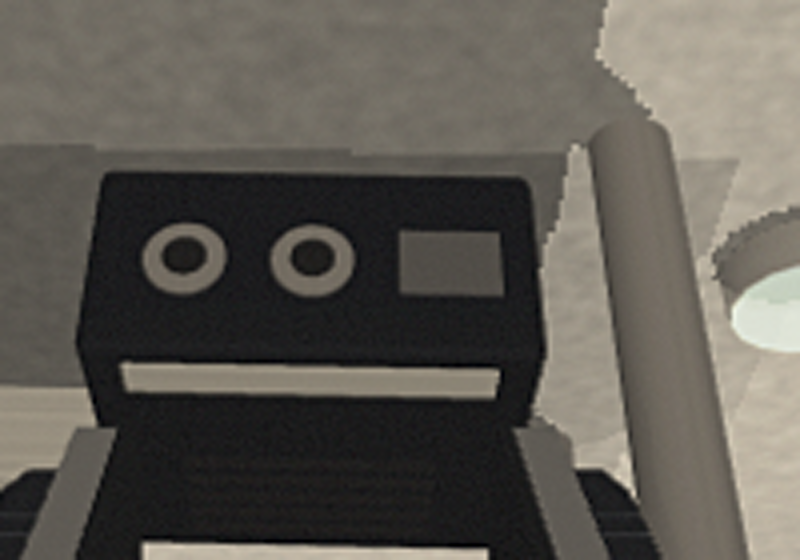

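```bash
sed -e "s/w14/w15/" -e "s/C(638,128)/C(632,118)/" -e "s/^w=.*/w=[(C(102,173),(-50,-50,0)),(C(530,181),(-50,50,0)),(C(79,352),(-50,-50,50)),(C(546,360),(-50,50,50))]/" -e "s/^sid=.*/sid=[(sd(348,318),(-50,-50,50)),(sd(352,375),(-50,-50,0)),(sd(118,347),(50,50,50)),(sd(126,407),(50,50,0))]/" -e "s/^sce=.*/sce=[(sc(187,268),(-50,50,50)),(sc(350,281),(50,50,50)),(sc(165,441),(-50,-50,0)),(sc(335,458),(50,-50,0))]/" fin.py > fin2.py; python3 fin2.py
```

```text
post front-base px meas/pred [358.  179.5] [357.78449789 179.01960851]
wrist [ 6.3171e+01 -6.8762e+01  2.0000e-03] [ 0.1 -0.1  0.3 -0.4 -1.4  0.5  1.   0.8]
side [ 5.5677e+01 -6.7873e+01  3.1000e-02] [ 0.7 -0.7  0.9  0.3 -1.1 -0.2 -0.4  0.3]
scene [ 6.2973e+01 -7.0861e+01  2.6000e-02] [-0.4 -1.1  0.7 -0.8  0.3  1.2 -0.5  0.7]
all [ 6.2321e+01 -6.8910e+01  4.0000e-03] [-0.3 -0.7  0.2 -1.1 -1.8  0.   0.8  0.1 -0.8 -1.3 -0.5 -0.3 -2.5 -1.6
 -1.8 -1.2 -0.2 -2.1  0.8 -1.1 -0.2  0.1 -1.1  0.4]
```

```bash
python3 -c "
from cell import ctrl;from h import *
info(ctrl.read_state());print(ctrl.finish_job())"
```

```text
t 31.55 pos [530.7  76.4 120.5] z [ 0.579 -0.042 -0.814] y [ 0.04   0.999 -0.023] tilt 35.5 F [ 0.3 -0.2 -1. ] q [ 0.39  0.98 -1.25  2.47  1.98  1.26 -0.66] w 42.0
the job is handed in; nothing more can be done
None
```

I swung the supply a quarter turn about the front left post, pushed it in under the shelf until it stopped against the rail, and handed the job in at 31.6 s. No verdict was reported.

**What I did:**
- **Swing:** I pushed the supply against the post with an almost upright tool and swung it to about 52° there. That is about 38° short of facing the front, inside the 20 to 57° band. I squared it up with a push on the socket face.
- **Tilt:** The moves give no direct tilt, so I drove the arm against its reach limits, with a half-turn of the hand and a wrist flip. That leaned the tool back 36 to 38°.
- **Push home:** I pushed it in with both fingers. The first push left it about 0.08 rad askew, so I turned the tool to line up with the bridge and pushed again. Contact forces reached about 20 N at most.

**Last checks:**

| Source | x (mm, want 54–65) | y (mm, want -105 to -50) | Angle to bridge (rad, limit 0.08) |
|---|---|---|---|
| Wrist camera | 63.2 | -69 | 0.002 |
| Scene camera | 63.0 | -71 | 0.026 |
| Side camera | 55.7 | -68 | 0.031 |
| All combined | 62.3 | -69 | 0.004 |

- **Disagreement:** The cameras differ by about 7 mm in x, but all are within range. The supply also stopped advancing while the force rose to about 15 N, which fits it being flush with the rail.
- **Other things:** The wrist force was near zero at the end, with the hand about 85 mm in front of the supply. The foot, level and amplifier looked unmoved in the pictures; I did not re-measure the other items.
- **Not confirmed:** I had no direct reading of the force between supply and post during the swing. I judged contact from the pictures and the 4 to 6 N on the tool.

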